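# Clear the spent reagent cartridges out of a jammed analyser carrier

## Task

Slide the teal locking bar of the carrier fully open and, with the ejector key, push every stuck cartridge out from behind through its access hole until it can be gripped and drawn out at the front. Stand every cartridge on edge, fully down and upright, in the middle of a slot of the purple rack (one to a slot). Finally slide the locking bar back to fully locked and stand the key upright in the middle of its black mat; leave the tube rack, calculator and teal box alone.

Things in the scene. Friction and masses are not known exactly. Their poses are not given: they have to be found in the camera images.
- carrier: White 4-bay carrier, fixed. Origin: underside centre of the housing; x points out of the open bay fronts (away from the robot), y along the bays. Housing x -32 to +32, y +-100, 64 mm tall, on a 6 mm base plate running on as an apron to x=+92. Bays at y=-69,-23,23,69: 18.5 wide, floor z=6, 51 high, x -26 to +32, roofed; a 14 mm roof gap (x -7 to +7) shows the inside.
- lock_bar (a joint): Teal locking bar that slides along carrier +y on top of the housing. 0 = locked (its tabs, 14 mm wide, hang in front of the bays and hold the cartridges in), 0.024 m = end stop, fully open (tabs in front of the walls between bays). Stays where it is left; about 3 N to slide it.
- lock_knob (a point): Top centre of the black knob of the locking bar, 98 mm above the bench: upright cylinder 18 mm across, 28 mm tall, free on all sides; moves with the bar.
- key: Ejector key, about 0.25 kg, loose, stands upright on a flat steel foot. Origin: underside of the foot, below the handle's middle. Foot x -34 to +18, y +-23, 8 mm thick. Orange handle 20 (x) x 22 (y) mm, up to z=84. An 8 mm round steel pin juts out along +x from x=10 to 70, at z=31: level with the access holes when the foot is on the bench.
- key_tip (a point): End of the key's pin (70 mm along +x from the key's origin, z = 31 mm).
- mat: Black rubber mat fixed on the bench, 130 x 110 x 4 mm, where the key belongs. Origin: centre of its underside.
- rack: Purple slotted rack fixed on the bench, 190 (x) x 64 (y) mm, 19 mm tall, four open-ended slots side by side along its x, at x = -69, -23, +23, +69 mm; each runs along the rack's y, is 22 mm wide and has its floor 5 mm above the bench (14 mm deep). Origin: centre of its underside. Mat and rack may be on either side of the carrier.
- hole_1 (a point): The square access hole (16 x 16 mm) in the 6 mm rear wall behind the bay at carrier y=-69: this point is its centre on the rear face, 31 mm above the bench. Sites hole_2 to hole_4 are alike.
- hole_2 (a point): As hole_1, for the bay at y=-23. A loaded cartridge sits fully inside its bay, from 1 mm behind the hole's inner end to 1 mm behind the front face, so fingers cannot grip it; 4 mm free above it: ease it up 2 mm before drawing it out, or it drags on the floor.
- hole_3 (a point): As hole_1, for the bay at y=+23. A sprung rubber pad in the +y side of each bay (carrier x +19 to +29) clamps the cartridge: 4 to 8 N along x slides it; while its rear is still between pad and wall it stays upright.
- hole_4 (a point): As hole_1, for the bay at y=+69. The key's foot meets the rear face when its pin has moved a cartridge about 45 mm; 38 to 41 mm lays enough bare to grip.
- rack_slot1 (a point): Centre of the floor of rack slot 1 (slot runs along the rack's y).
- rack_slot2 (a point): Centre of the floor of rack slot 2 (slot runs along the rack's y).
- rack_slot3 (a point): Centre of the floor of rack slot 3 (slot runs along the rack's y).
- rack_slot4 (a point): Centre of the floor of rack slot 4 (slot runs along the rack's y).
- cartridge_1: Reagent cartridge, about 70 g, flat: 56 (x) x 16 (y) x 47 mm tall, pale with a purple top band; stands on its long narrow edge. Origin: centre of its underside. At the start in the carrier bay at y = -69 mm, its x along the carrier's x; may be absent (that bay is then empty).
- cartridge_2: Reagent cartridge, about 70 g, flat: 56 (x) x 16 (y) x 47 mm tall, pale with a purple top band; stands on its long narrow edge. Origin: centre of its underside. At the start in the carrier bay at y = -23 mm, its x along the carrier's x; may be absent (that bay is then empty).
- cartridge_3: Reagent cartridge, about 70 g, flat: 56 (x) x 16 (y) x 47 mm tall, pale with a purple top band; stands on its long narrow edge. Origin: centre of its underside. At the start in the carrier bay at y = 23 mm, its x along the carrier's x; may be absent (that bay is then empty).
- cartridge_4: Reagent cartridge, about 70 g, flat: 56 (x) x 16 (y) x 47 mm tall, pale with a purple top band; stands on its long narrow edge. Origin: centre of its underside. At the start in the carrier bay at y = 69 mm, its x along the carrier's x; may be absent (that bay is then empty).
- tube_rack: Bystander: black rack of purple-capped tubes, 100 x 50 x 84 mm; origin centre of underside.
- calculator: Bystander: black calculator, 150 x 100 x 16 mm; origin centre of underside.
- tip_box: Bystander: teal lidded box, 116 x 86 x 74 mm; origin centre of underside.
Mind the look-alikes: they are no part of the job. What is shaped like the key but green is not meant.

How it is judged (in metres and radians):
On the way, in this order (a step that is already met when the one before it is completed fails the run):
1. the locking bar is slid open (value of joint lock_bar above 0.018 m), for 0.2 s.
2. every cartridge present stands on edge, fully down and upright, in a slot of the rack (z of cartridge_1 in the frame of rack between 0 and 0.01 m and x of cartridge_1 in the frame of rack between -0.085 and 0.085 m and y of cartridge_1 in the frame of rack between -0.015 and 0.015 m and angle between each of cartridge_1, cartridge_2, cartridge_3, cartridge_4's own z axis and vertical below 0.15 rad and z of cartridge_2 in the frame of rack between 0 and 0.01 m and x of cartridge_2 in the frame of rack between -0.085 and 0.085 m and y of cartridge_2 in the frame of rack between -0.015 and 0.015 m and z of cartridge_3 in the frame of rack between 0 and 0.01 m and x of cartridge_3 in the frame of rack between -0.085 and 0.085 m and y of cartridge_3 in the frame of rack between -0.015 and 0.015 m and z of cartridge_4 in the frame of rack between 0 and 0.01 m and x of cartridge_4 in the frame of rack between -0.085 and 0.085 m and y of cartridge_4 in the frame of rack between -0.015 and 0.015 m), for 0.2 s.
At the end, for the whole second after the job is handed in: Each cartridge present stands in a rack slot: underside below 10 mm, within 15 mm of mid-slot, upright to 0.15 rad. Locking bar below 4 mm. Key upright (0.1 rad) on the mat, origin within 30 mm of its centre. All at rest (all of step 2 and linear speed of each of cartridge_1, cartridge_2, cartridge_3, cartridge_4, key below 0.02 m/s and value of joint lock_bar below 0.004 m and horizontal distance between key and mat below 0.03 m and height (world z) of key below 0.01 m and angle between key's own z axis and vertical below 0.1 rad); the robot touches nothing.
It fails at once if the tube rack is disturbed (moved more than 30 mm) (distance of tube_rack from where it was at the start of the episode above 0.03 m).
It fails at once if the calculator is disturbed (moved more than 30 mm) (distance of calculator from where it was at the start of the episode above 0.03 m).
It fails at once if the teal box is disturbed (moved more than 30 mm) (distance of tip_box from where it was at the start of the episode above 0.03 m).
Of cartridge_1, cartridge_2, cartridge_3, cartridge_4 only 2 to 4 are there at a start; the rules pass over those that are not, and their reading is None.
At some moment in a run one of key may be knocked a few centimetres aside while the robot is not near it.
Once in a run the grip may slacken for a moment while it holds something.
It also fails if it takes over 210 s, if anything falls off the work surface, if the arm or the gripper's body presses on something with over 40 N, if the wrist force passes 120 N, or if a joint passes its speed limit or range.

## Robot

A 7-joint arm with a two-finger parallel gripper is mounted at the origin on the work surface. World frame = base frame: x ahead of the robot, y to its left, z up, the work surface at z = 0. Lengths are in mm, angles in rad, forces in N, time in s.
With the tool pointing down it reaches from about 400 to 875 mm from the base axis. Payload 4.4 kg.
Tool frame: the origin (TCP) lies midway between the tips of the shut fingers; the grasp point (between the pads) lies 19 mm behind it; z points along the fingers, y is the line along which they close (so a half turn about z gives the same grasp; the last joint's range is limited). The gripper opens to 85 mm and grips with 20 to 120 N. Pads are 22 mm wide; open, the fingers measure 114 mm over their backs; the gripper's body (76 mm by 85 mm) begins 54 mm behind the grasp point. The pads swing forward as they close: fully open they stand 13 mm farther back than shut.
Start: joints at [1.12, 0.628, 0.038, 1.517, -0.027, 0.996, -0.02], TCP at [244.022, -602.471, 206.613] pointing down, gripper open.
Joint ranges: [-3.06, 3.06], [-0.37, 2.12], [-1.25, 1.32], [0.18, 2.47], [-1.1, 4.24], [0.23, 1.98], [-2.94, 2.94]. Speed limits (rad/s): [2.57, 2.57, 3.14, 3.14, 3.14, 3.14, 3.14].

## Interface

Orientations are given as [roll, pitch, yaw] about the fixed x, y, z axes, in that order (R = Rz(yaw) Ry(pitch) Rx(roll)).
In Python, from cell import ctrl, get_image, get_calibration gives the robot as it stands.
- The arm moves only by the shell command python3 -m creep 'ROWS'. ROWS is JSON, a list of rows, each an object of numbers: "dx", "dy", "dz": the shift along the world's x, y, z normalised to -1 to 1, where 1 is 0.4 m; "rx", "ry", "rz": the turn, a rotation vector about the world's x, y, z normalised to -1 to 1, where 1 is 2 pi rad; "grip": the closure, from -1 (fully open) to 1 (shut). A call has exactly 5 rows; each row is the pose to reach, as a shift and turn from the pose commanded when the call began, turning the shorter way round; what a row does not reach only later rows make up. A row lasts 1/8 s, in which the tool goes at most 62.5 mm and 10.7 degrees, less where a joint would pass 70% of its speed; a pose out of reach is approached as far as the arm can. A call with a number of a shift or a turn outside -1 to 1 is refused whole. A call with a gripper value outside its range is refused whole. The fingers move at their own pace and stop on an object; the grip force is fixed at half the most. Time passes only in rows, so rows that repeat a pose let the fingers close, or fill a call up. It gives the time, the measured TCP pose, the force, the opening and the grip force at its end, in the units of the state.
- ctrl.read_state(): the state, without advancing time (a new reading comes with each control period).
- get_image(name): name is "side" or "top" or "wrist"; returns the picture (480x640x3 uint8, red, green, blue); there is no depth.
- get_calibration(name): a dict with "mtx" (3x3 intrinsics, pixels), "world_from_camera" (4x4, takes a point from camera to world coordinates). Camera axes: x right, y down, z forward; pixel columns grow to the right and rows downward; lengths in mm; the calibration is good to about 2 mm. A picture is of the moment at which its call begins: read the wrist's pose just before it. get_calibration takes no time and is no camera call; for the wrist camera it gives the pose at the moment of the call.
- ctrl.finish_job(): hands the job in; it is judged then, once.
The state is a dict: "clock": time; "qpos": joint angles; "qd": joint speeds; "tau": joint torques, N m; "eef_pos": TCP position; "tool_rot": TCP orientation; "force": force on the tool from outside, world axes, zero at the start; "torque": the same for the moment, N m; "width": finger opening in mm; "gripper_force": force on a finger pad.
Only numpy, scipy, OpenCV 4.12 (cv2) and the standard library are available. Lean on these libraries where they do the work, as an engineer would, in place of code of your own. Each camera call takes 0.05 s, during which the arm holds its last target. There are 200 camera calls.

## Working session

There is one attempt and no reset: what is moved stays moved. The work goes in short steps, Python scripts to look and compute and a shell command to move; the robot and the scene stay as the last step left them, time stands still between calls to the robot, and variables do not carry over. Pictures are saved under pics/ and viewed, at most 14 in all, crops included, and the job is handed in when it is done.

```bash
ls; mkdir -p pics
python3 - <<'E'
from cell import ctrl,get_image,get_calibration
import cv2
for n in ("top","side"):
    cv2.imwrite(f"pics/{n}0.png",get_image(n)[:,:,::-1]); c=get_calibration(n); print(n,c)
s=ctrl.read_state(); print({k:s[k] for k in("clock","eef_pos","tool_rot","width","force")})
E
```

```text
pics
top {'mtx': array([[540.75425828,   0.        , 327.79506867],
       [  0.        , 540.75425828, 237.02808876],
       [  0.        ,   0.        ,   1.        ]]), 'world_from_camera': array([[ 2.56126877e-02, -9.98885956e-01,  3.96337783e-02,
         5.32079357e+02],
       [-9.99664422e-01, -2.57461272e-02, -2.85999036e-03,
        -3.52874781e+00],
       [ 3.87722050e-03, -3.95472261e-02, -9.99210180e-01,
         1.31435865e+03],
       [ 0.00000000e+00,  0.00000000e+00,  0.00000000e+00,
         1.00000000e+00]])}
side {'mtx': array([[577.65032317,   0.        , 324.23625027],
       [  0.        , 577.65032317, 238.27479491],
       [  0.        ,   0.        ,   1.        ]]), 'world_from_camera': array([[ 9.58601169e-01, -1.94364920e-01,  2.08101121e-01,
         2.42986680e+02],
       [-2.84157201e-01, -6.05732579e-01,  7.43197637e-01,
        -1.28685845e+03],
       [-1.83979204e-02, -7.71563556e-01, -6.35886150e-01,
         1.21364928e+03],
       [ 0.00000000e+00,  0.00000000e+00,  0.00000000e+00,
         1.00000000e+00]])}
{'clock': 0.1, 'eef_pos': array([ 243.79840446, -601.89416116,  205.79840963]), 'tool_rot': array([-3.13990095e+00, -2.28470562e-05,  3.84773456e-01]), 'width': 85.32230177970206, 'force': array([ 0.04554826, -0.46889537, -0.23663495])}
```

View pics/top0.png

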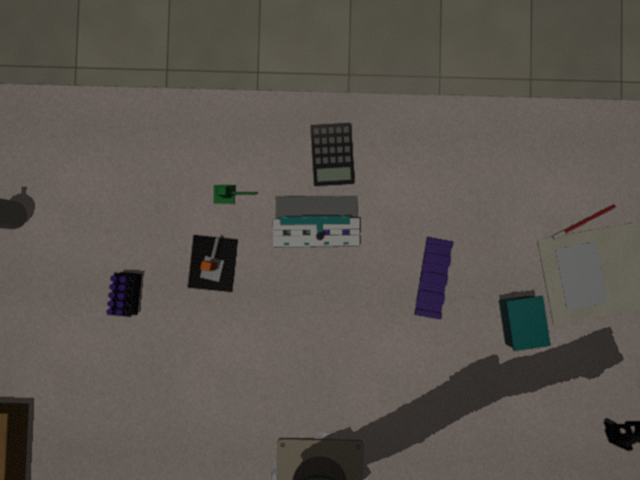

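View pics/side0.png

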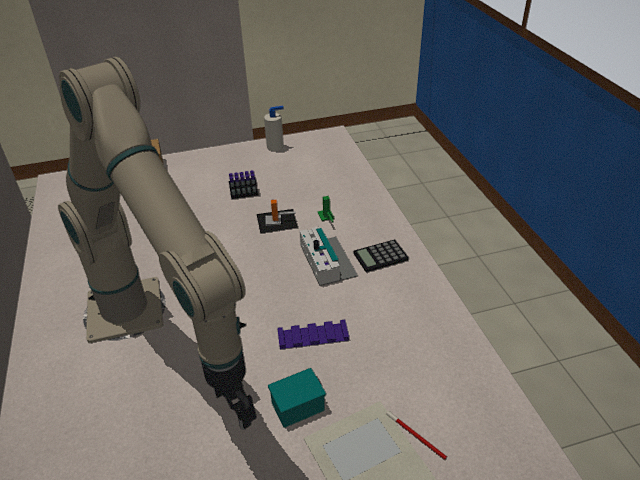

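Top view: carrier at about (316,225), key (orange) on mat at (208,266), rack at (434,278), green decoy at (225,193), tube rack (124,294), teal box (525,322). I'll enlarge it.

```bash
cat > h.py <<'E'
from cell import ctrl,get_image,get_calibration
import numpy as np,cv2
from scipy.spatial.transform import Rotation as R
def px2w(n,pts,z,cal=None):
    c=cal or get_calibration(n);T=c["world_from_camera"];out=[]
    for u,v in pts:
        d=T[:3,:3]@np.linalg.solve(c["mtx"],[u,v,1.]);o=T[:3,3];out.append(o+d*(z-o[2])/d[2])
    return np.array(out)
def w2px(n,P,cal=None):
    c=cal or get_calibration(n);T=np.linalg.inv(c["world_from_camera"]);p=(T[:3,:3]@np.atleast_2d(P).T+T[:3,3:]);q=c["mtx"]@p;return (q[:2]/q[2]).T
def snap(n,f):
    cal=get_calibration(n);im=get_image(n)[:,:,::-1].copy();cv2.imwrite(f"pics/{f}.png",im);return im,cal
def st():
    s=ctrl.read_state();print(round(s["clock"],2),np.round(s["eef_pos"],1),np.round(s["tool_rot"],3),"F",np.round(s["force"],1),"w",round(float(s["width"]),1),round(float(s["gripper_force"]),1));return s
E
python3 - <<'E'
import cv2
im=cv2.imread("pics/top0.png")
a=cv2.resize(im[185:300,265:365],None,fx=4,fy=4,interpolation=cv2.INTER_CUBIC)
b=cv2.resize(im[185:300,180:280],None,fx=4,fy=4,interpolation=cv2.INTER_CUBIC)
cv2.imwrite("pics/crop1.png",cv2.convertScaleAbs(cv2.hconcat([b,a]),alpha=1.6))
import numpy as np
h=cv2.cvtColor(im,cv2.COLOR_BGR2HSV)
m=cv2.inRange(h,(120,80,40),(150,255,255));m[:, :400]=0;m[:,470:]=0
c=max(cv2.findContours(m,0,2)[0],key=cv2.contourArea);r=cv2.minAreaRect(c);print(r,cv2.boxPoints(r))
E
```

```text
((433.5107727050781, 277.7648620605469), (26.721590042114258, 78.3971939086914), 8.972626686096191) [[414.19995 314.40002]
 [426.427   236.96216]
 [452.8216  241.1297 ]
 [440.59454 318.56757]]
```

View pics/crop1.png

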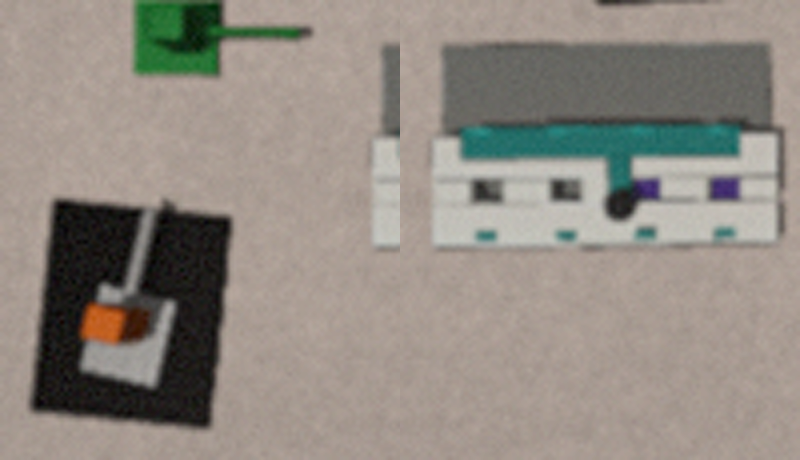

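Run:
```python
from h import *
np.set_printoptions(precision=1,suppress=True)
c=lambda l,ox:[(ox+x/4,185+y/4) for x,y in l]
print("rear top",px2w("top",c([(33,248),(378,242)],265),64))
print("apron",px2w("top",c([(43,43),(371,43)],265),6))
print("knob",px2w("top",c([(220,203)],265),98))
print("foot",px2w("top",c([(100,283),(175,298),(157,387),(80,370)],180),12), px2w("top",c([(128,334.5)],180),12))
print("pin tip",px2w("top",c([(155,208),(130,293)],180),35))
print("handle",px2w("top",c([(99,322)],180),88))
m=px2w("top",c([(53,200),(230,216),(210,427),(33,408)],180),4);print("mat",m,m.mean(0))
r=px2w("top",[[414.2,314.4],[426.4,237],[452.8,241.1],[440.6,318.6]],15);print("rack",r,r.mean(0))
```

```text
rear top [[555.4 118.3  64. ]
 [564.  -80.9  64. ]]
apron [[681.  121.6   6. ]
 [686.2 -77.4   6. ]]
knob [[582.8  10.6  98. ]]
foot [[531.1 286.8  12. ]
 [523.2 241.5  12. ]
 [469.6 250.5  12. ]
 [478.6 297.   12. ]] [[500.6 268.9  12. ]]
pin tip [[576.2 250.7  35. ]
 [525.7 263.8  35. ]]
handle [[509.1 269.7  88. ]]
mat [[580.6 318.8   4. ]
 [573.6 211.3   4. ]
 [446.  219.3   4. ]
 [454.7 326.4   4. ]] [513.7 268.9   4. ]
rack [[ 403.7 -218.7   15. ]
 [ 589.8 -244.5   15. ]
 [ 581.6 -308.2   15. ]
 [ 395.3 -282.    15. ]] [ 492.6 -263.3   15. ]
```

```bash
python3 -m creep '[{"dz":0.15},{"dz":0.3,"dx":0.05,"dy":0.1},{"dx":0.1,"dy":0.25,"dz":0.3},{"dx":0.2,"dy":0.38,"dz":0.3,"rz":-0.025},{"dx":0.3,"dy":0.5,"dz":0.3,"rz":-0.05,"grip":-1}]' && python3 -m creep '[{"dx":0.1,"dy":0.12,"grip":-1},{"dx":0.15,"dy":0.26,"grip":-1},{"dx":0.2,"dy":0.4,"grip":-1},{"dx":0.25,"dy":0.53,"grip":-1},{"dx":0.3,"dy":0.66,"grip":-1}]'
```

```text
$[0]: bad value
```

```bash
python3 -m creep '[{"dx":0,"dy":0,"dz":0.15,"rx":0,"ry":0,"rz":0,"grip":-1},{"dx":0.05,"dy":0.1,"dz":0.3,"rx":0,"ry":0,"rz":0,"grip":-1},{"dx":0.1,"dy":0.25,"dz":0.3,"rx":0,"ry":0,"rz":0,"grip":-1},{"dx":0.2,"dy":0.38,"dz":0.3,"rx":0,"ry":0,"rz":-0.025,"grip":-1},{"dx":0.3,"dy":0.5,"dz":0.3,"rx":0,"ry":0,"rz":-0.055,"grip":-1}]' && python3 -m creep '[{"dx":0.1,"dy":0.12,"dz":0,"rx":0,"ry":0,"rz":0,"grip":-1},{"dx":0.15,"dy":0.26,"dz":0,"rx":0,"ry":0,"rz":0,"grip":-1},{"dx":0.2,"dy":0.4,"dz":0,"rx":0,"ry":0,"rz":0,"grip":-1},{"dx":0.25,"dy":0.53,"dz":0,"rx":0,"ry":0,"rz":0,"grip":-1},{"dx":0.3,"dy":0.66,"dz":0,"rx":0,"ry":0,"rz":0,"grip":-1}]'
```

```text
clock: 0.72
eef_pos: [355.6, -411.9, 326.8]
tool_rot: [-3.141, -0.0, 0.044]
force: [1.5, 0.3, -0.6]
width: 85.5
gripper_force: 0.0
clock: 1.35
eef_pos: [475.2, -148.0, 326.4]
tool_rot: [3.142, 0.0, 0.05]
force: [1.0, -0.2, 0.7]
width: 85.3
gripper_force: 0.0
```

```bash
python3 -m creep '[{"dx":0.05,"dy":0.12,"dz":0,"rx":0,"ry":0,"rz":0,"grip":-1},{"dx":0.1,"dy":0.24,"dz":0,"rx":0,"ry":0,"rz":0,"grip":-1},{"dx":0.15,"dy":0.36,"dz":0,"rx":0,"ry":0,"rz":0,"grip":-1},{"dx":0.2,"dy":0.4,"dz":0,"rx":0,"ry":0,"rz":0,"grip":-1},{"dx":0.2,"dy":0.4,"dz":0,"rx":0,"ry":0,"rz":0,"grip":-1}]'
python3 - <<'E'
from h import *
st(); im,cal=snap("wrist","w1"); print(cal)
E
```

```text
clock: 1.98
eef_pos: [555.5, 12.1, 325.8]
tool_rot: [-3.141, 0.001, 0.053]
force: [0.4, 0.2, -1.5]
width: 85.5
gripper_force: 0.0
1.98 [555.5  12.1 325.8] [-3.141e+00  1.000e-03  5.300e-02] F [ 0.4  0.2 -1.5] w 85.5 0.0
{'mtx': array([[420.00049494,   0.        , 316.64547702],
       [  0.        , 420.00049494, 238.86267842],
       [  0.        ,   0.        ,   1.        ]]), 'world_from_camera': array([[ 5.39916743e-02, -9.55632844e-01, -2.89569970e-01,
         6.30056155e+02],
       [-9.98540798e-01, -5.19862978e-02, -1.46184905e-02,
         1.60574745e+01],
       [-1.08376098e-03,  2.89936705e-01, -9.57045209e-01,
         4.92062665e+02],
       [ 0.00000000e+00,  0.00000000e+00,  0.00000000e+00,
         1.00000000e+00]])}
```

View pics/w1.png

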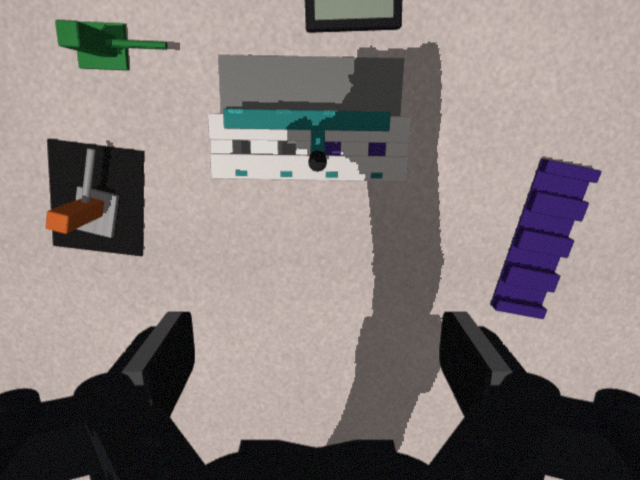

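Carrier rear marks at (241,173)…(376,175), knob top at (317,157), purple in bays 1 and 2 (right), rack (545,240), key (75,217).

Run:
```python
from h import *
np.set_printoptions(precision=1,suppress=True)
cal=get_calibration("wrist");im=cv2.imread("pics/w1.png");h=cv2.cvtColor(im,cv2.COLOR_BGR2HSV)
def comps(lo,hi,roi,amin=15):
    x0,y0,x1,y1=roi;m=cv2.inRange(h[y0:y1,x0:x1],lo,hi);n,l,s,c=cv2.connectedComponentsWithStats(m)
    return [(c[i]+[x0,y0],s[i]) for i in range(1,n) if s[i,4]>amin]
t=comps((80,80,40),(100,255,255),(200,165,420,185));
for c,s in t: print("mark",c,s,px2w("wrist",[c],64,cal),px2w("wrist",[c],46,cal))
for c,s in comps((120,80,30),(150,255,255),(200,130,420,165)): print("cart",c,s,px2w("wrist",[c],53,cal))
for c,s in comps((0,0,0),(180,255,35),(300,145,335,175)): print("knob",c,s,px2w("wrist",[c],98,cal))
print("rear top",px2w("wrist",[(211,178),(406,180)],64,cal),"front top",px2w("wrist",[(209,114)],64,cal))
print("apron",px2w("wrist",[(219,55),(404,58)],6,cal))
for c,s in comps((3,120,80),(20,255,255),(30,180,120,250)): print("handle",c,s)
print("foot",px2w("wrist",[(81,187),(118,194),(113,237),(76,230)],12,cal))
m=cv2.inRange(h,(120,80,20),(150,255,255));m[:,:450]=0
c=max(cv2.findContours(m,0,2)[0],key=cv2.contourArea);
print(c[cv2.convexHull(c,returnPoints=False)[:,0]][:,0].tolist() if 0 else cv2.approxPolyDP(cv2.convexHull(c),3,True)[:,0].tolist())
cv2.imwrite("pics/c2.png",cv2.hconcat([cv2.resize(im[130:340,480:610],None,fx=2.8,fy=2.8,interpolation=2),cv2.resize(im[80:290,30:160],None,fx=2.8,fy=2.8,interpolation=2)]))
```

```text
mark [241.  172.9] [36  5 11  6 56] [[565.5  88.   64. ]] [[562.8  91.1  46. ]]
mark [286.2 173.9] [81  7 11  5 53] [[566.8  42.1  64. ]] [[564.2  43.2  46. ]]
mark [331.1 174. ] [126   7  11   5  54] [[569.   -3.6  64. ]] [[566.5  -4.3  46. ]]
mark [376.1 175. ] [171   8  11   5  54] [[570.4 -49.4  64. ]] [[567.9 -52.1  46. ]]
cart [332.4 147.9] [125  12  16  13 205] [[594.2  -3.7  53. ]]
cart [376.7 148.9] [169  13  17  13 214] [[595.6 -49.2  53. ]]
knob [318.2 158. ] [ 10   5  16  20 193] [[588.1  10.6  98. ]]
rear top [[558.7 118.5  64. ]
 [566.9 -80.4  64. ]] front top [[621.3 119.1  64. ]]
apron [[681.3 121.3   6. ]
 [688.6 -76.3   6. ]]
handle [ 78.1 204.6] [42 22 11  5 18]
handle [ 57.7 220.9] [ 16  26  24  28 477]
foot [[532.  280.9  12. ]
 [526.  239.1  12. ]
 [473.4 249.5  12. ]
 [479.9 292.6  12. ]]
[[544, 159], [598, 170], [600, 174], [540, 318], [497, 310], [491, 302]]
```

View pics/c2.png

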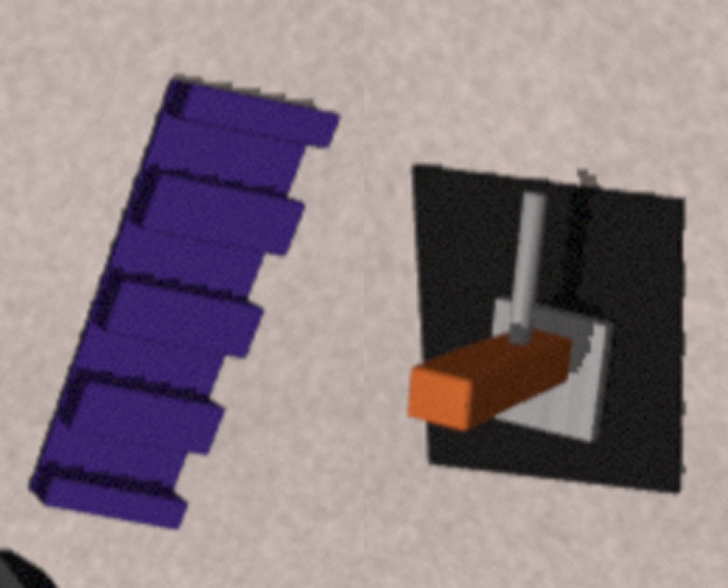

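```bash
python3 -m creep '[{"dx":0.069,"dy":-0.004,"dz":-0.15,"rx":0,"ry":0,"rz":-0.0024,"grip":-1},{"dx":0.069,"dy":-0.004,"dz":-0.3,"rx":0,"ry":0,"rz":-0.0024,"grip":-1},{"dx":0.069,"dy":-0.004,"dz":-0.45,"rx":0,"ry":0,"rz":-0.0024,"grip":-1},{"dx":0.069,"dy":-0.004,"dz":-0.55,"rx":0,"ry":0,"rz":-0.0024,"grip":-1},{"dx":0.069,"dy":-0.004,"dz":-0.61,"rx":0,"ry":0,"rz":-0.0024,"grip":-1}]' && python3 -m creep '[{"dx":0,"dy":0,"dz":-0.01,"rx":0,"ry":0,"rz":0,"grip":-0.5},{"dx":0,"dy":0,"dz":-0.014,"rx":0,"ry":0,"rz":0,"grip":0.8},{"dx":0,"dy":0,"dz":-0.014,"rx":0,"ry":0,"rz":0,"grip":0.8},{"dx":0,"dy":0,"dz":-0.014,"rx":0,"ry":0,"rz":0,"grip":0.8},{"dx":0,"dy":0,"dz":-0.014,"rx":0,"ry":0,"rz":0,"grip":0.8}]'
```

```text
clock: 2.65
eef_pos: [580.2, 6.3, 80.4]
tool_rot: [3.14, 0.004, 0.033]
force: [-0.4, -0.5, -0.1]
width: 85.2
gripper_force: 0.0
clock: 3.28
eef_pos: [583.0, 8.6, 77.6]
tool_rot: [3.142, -0.001, 0.035]
force: [-0.4, 0.1, -0.3]
width: 8.3
gripper_force: 0.0
```

Run:
```python
from h import *
st(); a,_=snap("wrist","w2"); b,_=snap("side","s2")
cv2.imwrite("pics/k2.png",cv2.hconcat([cv2.resize(a,(440,330)),cv2.resize(b[200:320,250:370],(330,330),interpolation=2)]))
```

```text
3.27 [583.    8.6  77.6] [ 3.142e+00 -1.000e-03  3.500e-02] F [-0.4  0.1 -0.3] w 8.3 0.0
```

View pics/k2.png

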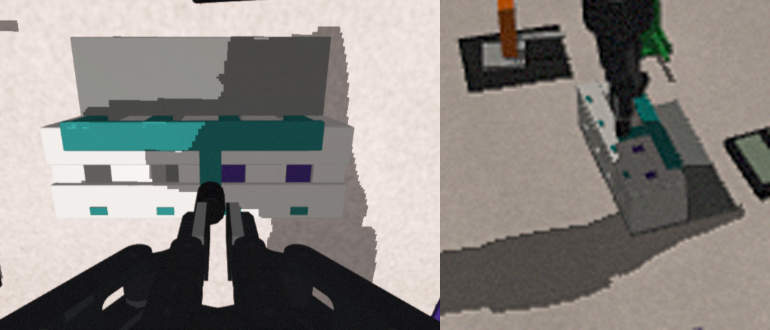

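Run:
```python
from h import *
np.set_printoptions(precision=1,suppress=True)
cal=get_calibration("wrist")
print(px2w("wrist",[(305.5,273)],98,cal),px2w("wrist",[(305.5,273)],70,cal))
print("tcp px",w2px("wrist",[(583,8.6,77.6),(583,8.6,97),(593,10.6,98),(583,10.6,98)],cal))
a=cv2.imread("pics/w2.png");cv2.imwrite("pics/k3.png",cv2.resize(a[220:370,220:420],None,fx=3.5,fy=3.5,interpolation=2))
# carrier refined from marks/rear
print(px2w("wrist",[(67,315),(497,315)],64,cal))
```

```text
[[599.9  13.4  98. ]] [[588.9  13.8  70. ]]
tcp px [[316.9 292.6]
 [316.9 313.3]
 [312.5 290.3]
 [311.6 314.4]]
[[561.2 126.   64. ]
 [568.5 -77.1  64. ]]
```

View pics/k3.png

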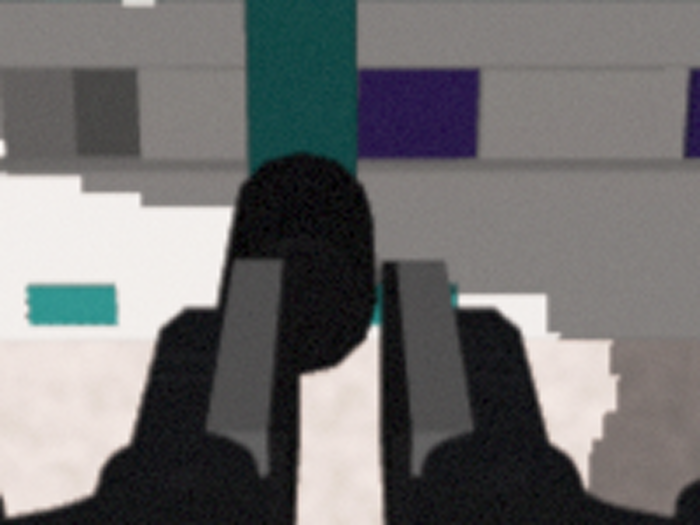

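```bash
python3 -m creep '[{"dx":0,"dy":0,"dz":-0.003,"rx":0,"ry":0,"rz":0,"grip":0.8},{"dx":0,"dy":0,"dz":-0.006,"rx":0,"ry":0,"rz":0,"grip":0.8},{"dx":0,"dy":0,"dz":-0.009,"rx":0,"ry":0,"rz":0,"grip":0.8},{"dx":0,"dy":0,"dz":-0.012,"rx":0,"ry":0,"rz":0,"grip":0.8},{"dx":0,"dy":0,"dz":-0.012,"rx":0,"ry":0,"rz":0,"grip":0.8}]'
```

```text
clock: 4.0
eef_pos: [582.6, 8.6, 73.5]
tool_rot: [3.142, -0.0, 0.035]
force: [-2.5, 0.6, 11.6]
width: 8.1
gripper_force: 5.8
```

```bash
python3 -m creep '[{"dx":0,"dy":0,"dz":0.08,"rx":0,"ry":0,"rz":0,"grip":0.8},{"dx":0.0075,"dy":0.0075,"dz":0.08,"rx":0,"ry":0,"rz":0,"grip":-0.2},{"dx":0.0075,"dy":0.0075,"dz":0.08,"rx":0,"ry":0,"rz":0,"grip":-0.2},{"dx":0.0075,"dy":0.0075,"dz":0.06,"rx":0,"ry":0,"rz":0,"grip":-0.2},{"dx":0.0075,"dy":0.0075,"dz":0.04,"rx":0,"ry":0,"rz":0,"grip":-0.2}]' && python3 -m creep '[{"dx":0,"dy":0,"dz":-0.02,"rx":0,"ry":0,"rz":0,"grip":-0.2},{"dx":0,"dy":0,"dz":-0.03,"rx":0,"ry":0,"rz":0,"grip":-0.2},{"dx":0,"dy":0,"dz":-0.04,"rx":0,"ry":0,"rz":0,"grip":-0.2},{"dx":0,"dy":0,"dz":-0.045,"rx":0,"ry":0,"rz":0,"grip":-0.2},{"dx":0,"dy":0,"dz":-0.05,"rx":0,"ry":0,"rz":0,"grip":-0.2}]'
```

```text
clock: 4.62
eef_pos: [584.8, 11.4, 86.8]
tool_rot: [3.141, 0.002, 0.035]
force: [-0.1, 0.6, -0.4]
width: 51.0
gripper_force: 0.0
clock: 5.25
eef_pos: [585.8, 11.6, 68.2]
tool_rot: [-3.142, -0.0, 0.035]
force: [0.7, -0.0, -0.0]
width: 51.3
gripper_force: 0.0
```

```bash
python3 -m creep '[{"dx":0,"dy":0,"dz":-0.005,"rx":0,"ry":0,"rz":0,"grip":-0.2},{"dx":0,"dy":0,"dz":-0.01,"rx":0,"ry":0,"rz":0,"grip":-0.2},{"dx":0,"dy":0,"dz":-0.015,"rx":0,"ry":0,"rz":0,"grip":-0.2},{"dx":0,"dy":0,"dz":-0.015,"rx":0,"ry":0,"rz":0,"grip":0.8},{"dx":0,"dy":0,"dz":-0.015,"rx":0,"ry":0,"rz":0,"grip":0.8}]'
```

```text
clock: 5.88
eef_pos: [585.7, 11.9, 62.3]
tool_rot: [-3.141, -0.0, 0.035]
force: [-1.7, -2.0, 11.4]
width: 15.9
gripper_force: 42.0
```

Run:
```python
from h import *
st(); a,cal=snap("wrist","w3")
cv2.imwrite("pics/k4.png",cv2.resize(a[200:400,180:440],None,fx=3,fy=3,interpolation=2))
s=ctrl.read_state();print(w2px("wrist",[s["eef_pos"]],cal))
```

```text
5.88 [585.7  11.9  62.3] [-3.141 -0.     0.035] F [-1.7 -2.  11.4] w 15.9 42.0
[[316.91100703 293.12439981]]
```

View pics/k4.png

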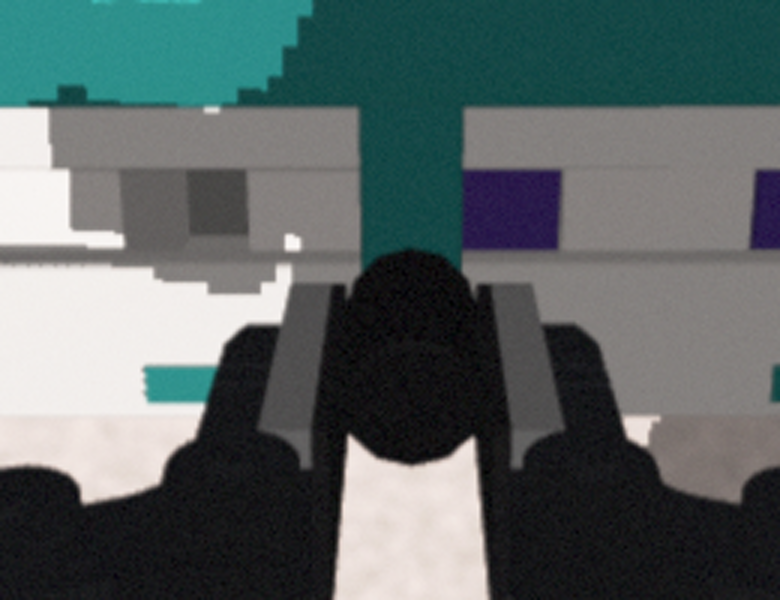

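```bash
python3 -m creep '[{"dx":0,"dy":0,"dz":0.003,"rx":0,"ry":0,"rz":0,"grip":0.8},{"dx":-0.0005,"dy":0.015,"dz":0.003,"rx":0,"ry":0,"rz":0,"grip":0.8},{"dx":-0.001,"dy":0.03,"dz":0.003,"rx":0,"ry":0,"rz":0,"grip":0.8},{"dx":-0.0015,"dy":0.045,"dz":0.003,"rx":0,"ry":0,"rz":0,"grip":0.8},{"dx":-0.002,"dy":0.055,"dz":0.003,"rx":0,"ry":0,"rz":0,"grip":0.8}]'
```

```text
clock: 6.55
eef_pos: [584.7, 34.0, 62.7]
tool_rot: [3.142, 0.0, 0.035]
force: [4.0, -2.9, -16.1]
width: 14.9
gripper_force: 58.7
```

```bash
python3 -m creep '[{"dx":0,"dy":0.004,"dz":0,"rx":0,"ry":0,"rz":0,"grip":0.8},{"dx":0,"dy":0.007,"dz":0,"rx":0,"ry":0,"rz":0,"grip":0.8},{"dx":0,"dy":0.009,"dz":0,"rx":0,"ry":0,"rz":0,"grip":0.8},{"dx":0,"dy":0.009,"dz":0,"rx":0,"ry":0,"rz":0,"grip":0.8},{"dx":0,"dy":0.009,"dz":0,"rx":0,"ry":0,"rz":0,"grip":0.8}]'
```

```text
clock: 7.18
eef_pos: [584.7, 34.9, 62.8]
tool_rot: [3.139, 0.001, 0.034]
force: [4.4, -6.0, -16.3]
width: 15.1
gripper_force: 58.8
```

```bash
python3 -m creep '[{"dx":0,"dy":-0.004,"dz":0,"rx":0,"ry":0,"rz":0,"grip":-0.2},{"dx":0,"dy":-0.004,"dz":0,"rx":0,"ry":0,"rz":0,"grip":-0.2},{"dx":0,"dy":-0.004,"dz":0.1,"rx":0,"ry":0,"rz":0,"grip":-0.2},{"dx":-0.03,"dy":0.05,"dz":0.2,"rx":0,"ry":0,"rz":0,"grip":0},{"dx":-0.12,"dy":0.15,"dz":0.2,"rx":0,"ry":0,"rz":0,"grip":0.8}]' && python3 -m creep '[{"dx":-0.09,"dy":0.1,"dz":0,"rx":0,"ry":0,"rz":0,"grip":1},{"dx":-0.09,"dy":0.17,"dz":-0.12,"rx":0,"ry":0,"rz":0,"grip":1},{"dx":-0.09,"dy":0.17,"dz":-0.24,"rx":0,"ry":0,"rz":0,"grip":1},{"dx":-0.09,"dy":0.17,"dz":-0.28,"rx":0,"ry":0,"rz":0,"grip":1},{"dx":-0.09,"dy":0.17,"dz":-0.3,"rx":0,"ry":0,"rz":0,"grip":1}]'
```

```text
clock: 7.8
eef_pos: [540.7, 97.9, 147.6]
tool_rot: [-3.14, -0.01, 0.031]
force: [0.0, 1.5, -0.2]
width: 25.8
gripper_force: 0.0
clock: 8.43
eef_pos: [501.1, 165.2, 23.6]
tool_rot: [-3.141, -0.0, 0.034]
force: [-0.0, 0.5, 0.3]
width: 0.0
gripper_force: 0.0
```

```bash
python3 -m creep '[{"dx":0,"dy":0,"dz":-0.02,"rx":0,"ry":0,"rz":0,"grip":1},{"dx":0,"dy":0,"dz":-0.04,"rx":0,"ry":0,"rz":0,"grip":1},{"dx":0,"dy":0,"dz":-0.045,"rx":0,"ry":0,"rz":0,"grip":1},{"dx":0,"dy":0,"dz":-0.05,"rx":0,"ry":0,"rz":0,"grip":1},{"dx":0,"dy":0,"dz":-0.05,"rx":0,"ry":0,"rz":0,"grip":1}]'
python3 - <<'E'
from h import *
im,cal=snap("wrist","w4"); top,_=snap("top","t4")
a=cv2.resize(im[240:400,230:400],None,fx=2.2,fy=2.2); b=cv2.resize(top[180:300,180:370],None,fx=2,fy=2)
b=cv2.convertScaleAbs(b,alpha=1.5); o=np.zeros((360,770,3),np.uint8);o[:352,:374]=a;o[:240,390:770]=b;cv2.imwrite("pics/k5.png",o)
E
```

```text
clock: 9.05
eef_pos: [500.9, 165.1, 3.5]
tool_rot: [-3.142, -0.0, 0.035]
force: [-0.5, -0.4, -0.3]
width: -0.1
gripper_force: 0.0
```

View pics/k5.png

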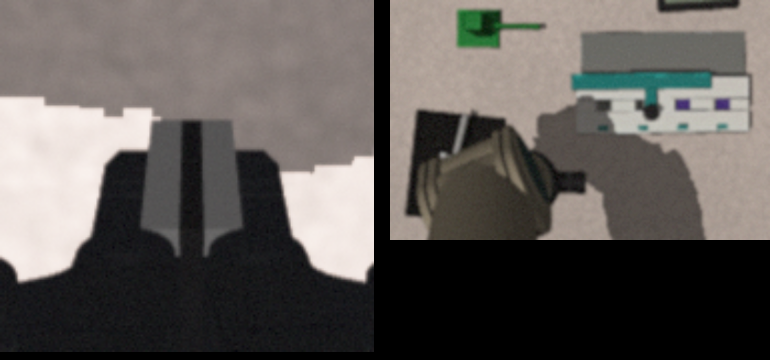

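```bash
python3 -m creep '[{"dx":0,"dy":0,"dz":-0.003,"rx":0,"ry":0,"rz":0,"grip":1},{"dx":0,"dy":0,"dz":-0.006,"rx":0,"ry":0,"rz":0,"grip":1},{"dx":0,"dy":0,"dz":-0.009,"rx":0,"ry":0,"rz":0,"grip":1},{"dx":0,"dy":0,"dz":-0.011,"rx":0,"ry":0,"rz":0,"grip":1},{"dx":0,"dy":0,"dz":-0.011,"rx":0,"ry":0,"rz":0,"grip":1}]'
```

```text
clock: 9.78
eef_pos: [500.7, 165.1, -1.1]
tool_rot: [3.142, 0.0, 0.035]
force: [-0.7, -0.6, 0.5]
width: 0.4
gripper_force: 0.0
```

```bash
python3 -m creep '[{"dx":0,"dy":0,"dz":0.15,"rx":0,"ry":0,"rz":0,"grip":1},{"dx":0,"dy":0,"dz":0.3,"rx":0,"ry":0,"rz":0,"grip":-0.3},{"dx":0,"dy":0.1,"dz":0.4,"rx":0,"ry":0,"rz":-0.02,"grip":-0.3},{"dx":-0.02,"dy":0.2,"dz":0.5,"rx":0,"ry":0,"rz":-0.036,"grip":-0.3},{"dx":-0.03,"dy":0.26,"dz":0.52,"rx":0,"ry":0,"rz":-0.036,"grip":-0.3}]'
python3 - <<'E'
from h import *
st(); im,cal=snap("wrist","w5"); np.save("pics/c5.npy",cal["world_from_camera"])
cv2.imwrite("pics/k6.png",im[:330,150:490])
E
```

```text
clock: 10.4
eef_pos: [489.5, 272.6, 210.2]
tool_rot: [-3.137, -0.004, -0.19]
force: [-0.2, -0.3, -0.1]
width: 55.8
gripper_force: 0.0
10.4 [489.5 272.6 210.2] [-3.137 -0.004 -0.19 ] F [-0.2 -0.3 -0.1] w 55.8 0.0
```

View pics/k6.png

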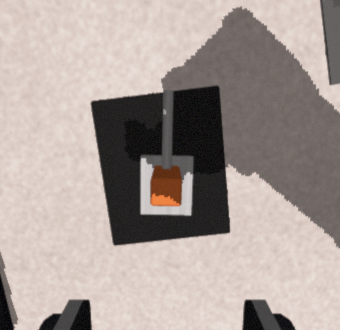

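The key is on the mat, foot corners at crop (141,157),(193,155),(191,214),(141,214), aligned with the tool.

Run:
```python
from h import *
np.set_printoptions(precision=3,suppress=True)
cal=get_calibration("wrist");cal["world_from_camera"]=np.load("pics/c5.npy")
f=px2w("wrist",[(291,157),(343,155),(341,214),(291,214)],12,cal);print(f,f.mean(0))
for a,b in((3,0),(2,1)): d=f[b]-f[a];print(np.linalg.norm(d),np.arctan2(d[1],d[0]))
d=f[0]-f[1];print(np.linalg.norm(d),np.arctan2(-d[0],d[1]))
p=px2w("wrist",[(318,92),(317,165)],36,cal);d=p[0]-p[1];print(p,np.arctan2(d[1],d[0]))
m=px2w("wrist",[(242,102),(369,87),(380,232),(264,244)],4,cal);print(m,m.mean(0))
```

```text
[[531.536 288.238  12.   ]
 [524.841 244.196  12.   ]
 [474.189 254.766  12.   ]
 [482.512 298.515  12.   ]] [503.269 271.429  12.   ]
50.089009301775185 -0.2066552473162319
51.743684391870616 -0.20572906831764545
44.547914004231664 -0.15085002452128396
[[577.766 255.825  36.   ]
 [523.394 267.005  36.   ]] -0.20279915707926055
[[583.506 320.177   4.   ]
 [575.107 213.012   4.   ]
 [448.807 222.337   4.   ]
 [457.458 329.955   4.   ]] [516.219 271.37    4.   ]
```

```bash
python3 -m creep '[{"dx":0.054,"dy":-0.008,"dz":-0.1,"rx":0,"ry":0,"rz":-0.0016,"grip":-0.3},{"dx":0.054,"dy":-0.008,"dz":-0.24,"rx":0,"ry":0,"rz":-0.0016,"grip":-0.3},{"dx":0.054,"dy":-0.008,"dz":-0.36,"rx":0,"ry":0,"rz":-0.0016,"grip":-0.3},{"dx":0.054,"dy":-0.008,"dz":-0.44,"rx":0,"ry":0,"rz":-0.0016,"grip":-0.3},{"dx":0.054,"dy":-0.008,"dz":-0.475,"rx":0,"ry":0,"rz":-0.0016,"grip":-0.3}]' && python3 -m creep '[{"dx":0,"dy":0,"dz":0,"rx":0,"ry":0,"rz":0,"grip":-0.3},{"dx":0,"dy":0,"dz":0,"rx":0,"ry":0,"rz":0,"grip":0.8},{"dx":0,"dy":0,"dz":0,"rx":0,"ry":0,"rz":0,"grip":0.8},{"dx":0,"dy":0,"dz":0,"rx":0,"ry":0,"rz":0,"grip":0.8},{"dx":0,"dy":0,"dz":0,"rx":0,"ry":0,"rz":0,"grip":0.8}]'
```

```text
clock: 11.08
eef_pos: [509.0, 264.6, 14.8]
tool_rot: [3.139, 0.003, -0.202]
force: [-1.1, -0.1, 0.2]
width: 55.1
gripper_force: 0.0
clock: 11.7
eef_pos: [510.9, 266.4, 17.9]
tool_rot: [-3.141, -0.001, -0.201]
force: [-0.5, 1.4, 5.6]
width: 21.4
gripper_force: 60.3
```

```bash
python3 -m creep '[{"dx":0,"dy":0,"dz":0.05,"rx":0,"ry":0,"rz":0,"grip":0.8},{"dx":0,"dy":0,"dz":0.15,"rx":0,"ry":0,"rz":0,"grip":0.8},{"dx":-0.05,"dy":-0.05,"dz":0.25,"rx":0,"ry":0,"rz":0.01,"grip":0.8},{"dx":-0.07,"dy":-0.18,"dz":0.25,"rx":0,"ry":0,"rz":0.03,"grip":0.8},{"dx":-0.07,"dy":-0.3,"dz":0.25,"rx":0,"ry":0,"rz":0.038,"grip":0.8}]' && python3 -m creep '[{"dx":0,"dy":-0.12,"dz":0,"rx":0,"ry":0,"rz":0,"grip":0.8},{"dx":0,"dy":-0.24,"dz":0,"rx":0,"ry":0,"rz":0,"grip":0.8},{"dx":0,"dy":-0.34,"dz":0,"rx":0,"ry":0,"rz":0,"grip":0.8},{"dx":0,"dy":-0.385,"dz":0,"rx":0,"ry":0,"rz":0,"grip":0.8},{"dx":0,"dy":-0.385,"dz":0,"rx":0,"ry":0,"rz":0,"grip":0.8}]'
python3 - <<'E'
from h import *
im,cal=snap("wrist","w6"); np.save("pics/c6.npy",cal["world_from_camera"]); st()
cv2.imwrite("pics/k7.png",im[60:400,100:540])
E
```

```text
clock: 12.32
eef_pos: [481.2, 144.5, 117.4]
tool_rot: [3.141, 0.0, 0.041]
force: [0.4, -0.7, -2.4]
width: 21.5
gripper_force: 59.5
clock: 12.95
eef_pos: [481.8, -9.9, 116.8]
tool_rot: [3.141, 0.001, 0.034]
force: [0.1, -0.2, -3.0]
width: 21.4
gripper_force: 59.5
13.0 [482.   -8.2 116.8] [-3.141e+00  1.000e-03  3.600e-02] F [-0.7  0.7 -2.3] w 21.5 59.5
```

View pics/k7.png

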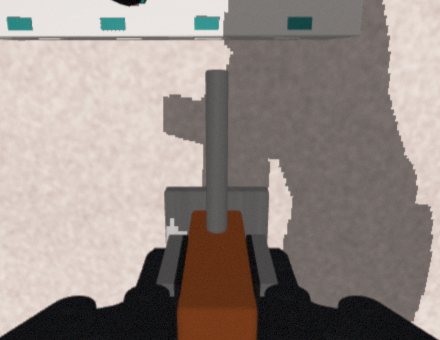

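Pin tip at full-frame (316,132), hole-2 mark (307,82), hole-1 mark (399,83).

Run:
```python
from h import *
np.set_printoptions(precision=2,suppress=True)
cal=get_calibration("wrist");cal["world_from_camera"]=np.load("pics/c6.npy")
print(px2w("wrist",[(120,82.5),(213,83),(307,82.5),(399,83)],64,cal))
print("rear edge",px2w("wrist",[(105,98),(455,97)],64,cal))
print("tip",px2w("wrist",[(316,132),(317,290)],134,cal))
```

```text
[[566.74  89.41  64.  ]
 [568.07  43.92  64.  ]
 [569.88  -2.09  64.  ]
 [571.2  -47.14  64.  ]]
rear edge [[559.26  97.55  64.  ]
 [565.67 -75.4   64.  ]]
tip [[549.7   -7.26 134.  ]
 [490.73  -9.64 134.  ]]
```

```bash
python3 -m creep '[{"dx":-0.005,"dy":0.007,"dz":-0.1,"rx":0,"ry":0,"rz":0,"grip":0.8},{"dx":-0.005,"dy":0.007,"dz":-0.2,"rx":0,"ry":0,"rz":0,"grip":0.8},{"dx":-0.005,"dy":0.007,"dz":-0.24,"rx":0,"ry":0,"rz":0,"grip":0.8},{"dx":-0.005,"dy":0.007,"dz":-0.253,"rx":0,"ry":0,"rz":0,"grip":0.8},{"dx":-0.005,"dy":0.007,"dz":-0.253,"rx":0,"ry":0,"rz":0,"grip":0.8}]'
```

```text
clock: 13.62
eef_pos: [480.6, -4.2, 15.9]
tool_rot: [-3.141, -0.0, 0.039]
force: [1.0, 0.2, -2.6]
width: 21.1
gripper_force: 59.3
```

```bash
python3 -m creep '[{"dx":0.01,"dy":0.0004,"dz":0,"rx":0,"ry":0,"rz":0,"grip":0.8},{"dx":0.02,"dy":0.0008,"dz":0,"rx":0,"ry":0,"rz":0,"grip":0.8},{"dx":0.03,"dy":0.0011,"dz":0,"rx":0,"ry":0,"rz":0,"grip":0.8},{"dx":0.037,"dy":0.0014,"dz":0,"rx":0,"ry":0,"rz":0,"grip":0.8},{"dx":0.037,"dy":0.0014,"dz":0,"rx":0,"ry":0,"rz":0,"grip":0.8}]' && python3 -m creep '[{"dx":0.003,"dy":0,"dz":0,"rx":0,"ry":0,"rz":0,"grip":0.8},{"dx":0.006,"dy":0,"dz":0,"rx":0,"ry":0,"rz":0,"grip":0.8},{"dx":0.008,"dy":0,"dz":0,"rx":0,"ry":0,"rz":0,"grip":0.8},{"dx":0.008,"dy":0,"dz":0,"rx":0,"ry":0,"rz":0,"grip":0.8},{"dx":0.008,"dy":0,"dz":0,"rx":0,"ry":0,"rz":0,"grip":0.8}]'
```

```text
clock: 14.25
eef_pos: [495.5, -4.7, 15.8]
tool_rot: [3.142, -0.0, 0.037]
force: [0.3, -0.0, -2.3]
width: 20.9
gripper_force: 59.3
clock: 14.88
eef_pos: [498.3, -4.7, 15.8]
tool_rot: [3.142, 0.0, 0.037]
force: [0.1, 0.2, -1.8]
width: 21.4
gripper_force: 41.3
```

```bash
python3 -m creep '[{"dx":0,"dy":0,"dz":0,"rx":0,"ry":0,"rz":0,"grip":0.8},{"dx":0.002,"dy":0,"dz":0,"rx":0,"ry":0,"rz":0,"grip":0.8},{"dx":0.004,"dy":0,"dz":0,"rx":0,"ry":0,"rz":0,"grip":0.8},{"dx":0.006,"dy":0,"dz":0,"rx":0,"ry":0,"rz":0,"grip":0.8},{"dx":0.006,"dy":0,"dz":0,"rx":0,"ry":0,"rz":0,"grip":0.8}]'; python3 -m creep '[{"dx":0.002,"dy":0,"dz":0,"rx":0,"ry":0,"rz":0,"grip":0.8},{"dx":0.004,"dy":0,"dz":0,"rx":0,"ry":0,"rz":0,"grip":0.8},{"dx":0.006,"dy":0,"dz":0,"rx":0,"ry":0,"rz":0,"grip":0.8},{"dx":0.006,"dy":0,"dz":0,"rx":0,"ry":0,"rz":0,"grip":0.8},{"dx":0.006,"dy":0,"dz":0,"rx":0,"ry":0,"rz":0,"grip":0.8}]'
```

```text
clock: 15.5
eef_pos: [500.9, -4.7, 15.8]
tool_rot: [3.142, -0.0, 0.037]
force: [0.4, 0.1, -2.5]
width: 21.5
gripper_force: 61.5
clock: 16.12
eef_pos: [501.8, -4.8, 15.6]
tool_rot: [3.141, 0.002, 0.037]
force: [-5.1, 1.1, 0.8]
width: 21.5
gripper_force: 61.9
```

```bash
python3 -m creep '[{"dx":0.02,"dy":0.0007,"dz":0,"rx":0,"ry":0,"rz":0,"grip":0.8},{"dx":0.04,"dy":0.0015,"dz":0,"rx":0,"ry":0,"rz":0,"grip":0.8},{"dx":0.06,"dy":0.0022,"dz":0,"rx":0,"ry":0,"rz":0,"grip":0.8},{"dx":0.08,"dy":0.003,"dz":0,"rx":0,"ry":0,"rz":0,"grip":0.8},{"dx":0.09,"dy":0.0034,"dz":0,"rx":0,"ry":0,"rz":0,"grip":0.8}]'; python3 -m creep '[{"dx":0.004,"dy":0,"dz":0,"rx":0,"ry":0,"rz":0,"grip":0.8},{"dx":0.007,"dy":0,"dz":0,"rx":0,"ry":0,"rz":0,"grip":0.8},{"dx":0.007,"dy":0,"dz":0,"rx":0,"ry":0,"rz":0,"grip":0.8},{"dx":0.007,"dy":0,"dz":0,"rx":0,"ry":0,"rz":0,"grip":0.8},{"dx":0.007,"dy":0,"dz":0,"rx":0,"ry":0,"rz":0,"grip":0.8}]'
python3 - <<'E'
from h import *
im,cal=snap("wrist","w7"); np.save("pics/c7.npy",cal["world_from_camera"]); st()
cv2.imwrite("pics/k8.png",im[0:300,100:540])
E
```

```text
clock: 16.75
eef_pos: [538.1, -3.8, 15.3]
tool_rot: [3.141, 0.002, 0.037]
force: [-5.2, -0.4, -2.1]
width: 21.3
gripper_force: 61.8
clock: 17.38
eef_pos: [542.1, -3.6, 15.8]
tool_rot: [3.141, -0.0, 0.037]
force: [-3.3, -2.6, -4.4]
width: 21.1
gripper_force: 61.6
17.43 [542.1  -3.6  15.8] [ 3.141 -0.     0.037] F [-3.6 -2.  -2.6] w 21.2 61.6
```

View pics/k8.png

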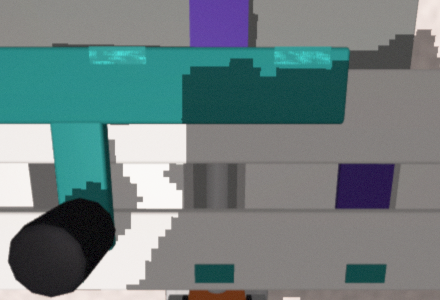

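```bash
python3 -m creep '[{"dx":-0.03,"dy":-0.0011,"dz":0,"rx":0,"ry":0,"rz":0,"grip":0.8},{"dx":-0.07,"dy":-0.0026,"dz":0,"rx":0,"ry":0,"rz":0,"grip":0.8},{"dx":-0.11,"dy":-0.004,"dz":0,"rx":0,"ry":0,"rz":0,"grip":0.8},{"dx":-0.15,"dy":-0.0055,"dz":0,"rx":0,"ry":0,"rz":0,"grip":0.8},{"dx":-0.158,"dy":-0.0058,"dz":0,"rx":0,"ry":0,"rz":0,"grip":0.8}]'; python3 -m creep '[{"dx":0.001,"dy":-0.03,"dz":0,"rx":0,"ry":0,"rz":0,"grip":0.8},{"dx":0.002,"dy":-0.06,"dz":0,"rx":0,"ry":0,"rz":0,"grip":0.8},{"dx":0.003,"dy":-0.09,"dz":0,"rx":0,"ry":0,"rz":0,"grip":0.8},{"dx":0.004,"dy":-0.115,"dz":0,"rx":0,"ry":0,"rz":0,"grip":0.8},{"dx":0.004,"dy":-0.115,"dz":0,"rx":0,"ry":0,"rz":0,"grip":0.8}]'; python3 -c "from h import *;st()"
```

```text
clock: 18.05
eef_pos: [479.0, -5.0, 16.3]
tool_rot: [-3.141, -0.002, 0.038]
force: [0.7, 0.1, -2.1]
width: 21.5
gripper_force: 61.7
clock: 18.68
eef_pos: [480.5, -53.0, 15.7]
tool_rot: [3.141, -0.0, 0.035]
force: [0.4, -0.7, -2.0]
width: 21.2
gripper_force: 61.8
18.68 [480.5 -53.   15.7] [ 3.141 -0.     0.035] F [ 0.4 -0.7 -2. ] w 21.2 61.8
```

```bash
python3 -m creep '[{"dx":0,"dy":0,"dz":0,"rx":0,"ry":0,"rz":0,"grip":0.8},{"dx":0.015,"dy":0.0006,"dz":0,"rx":0,"ry":0,"rz":0,"grip":0.8},{"dx":0.03,"dy":0.0011,"dz":0,"rx":0,"ry":0,"rz":0,"grip":0.8},{"dx":0.042,"dy":0.0016,"dz":0,"rx":0,"ry":0,"rz":0,"grip":0.8},{"dx":0.042,"dy":0.0016,"dz":0,"rx":0,"ry":0,"rz":0,"grip":0.8}]'; python3 -m creep '[{"dx":0.004,"dy":0,"dz":0,"rx":0,"ry":0,"rz":0,"grip":0.8},{"dx":0.008,"dy":0.0003,"dz":0,"rx":0,"ry":0,"rz":0,"grip":0.8},{"dx":0.012,"dy":0.0005,"dz":0,"rx":0,"ry":0,"rz":0,"grip":0.8},{"dx":0.016,"dy":0.0006,"dz":0,"rx":0,"ry":0,"rz":0,"grip":0.8},{"dx":0.016,"dy":0.0006,"dz":0,"rx":0,"ry":0,"rz":0,"grip":0.8}]'
```

```text
clock: 19.3
eef_pos: [497.9, -50.8, 15.8]
tool_rot: [-3.142, -0.001, 0.038]
force: [-0.3, 0.3, -3.0]
width: 20.9
gripper_force: 61.8
clock: 19.92
eef_pos: [503.4, -50.8, 15.7]
tool_rot: [3.142, 0.0, 0.037]
force: [-0.5, 0.8, -2.4]
width: 21.2
gripper_force: 61.8
```

```bash
python3 -m creep '[{"dx":0.02,"dy":0.0007,"dz":0,"rx":0,"ry":0,"rz":0,"grip":0.8},{"dx":0.04,"dy":0.0015,"dz":0,"rx":0,"ry":0,"rz":0,"grip":0.8},{"dx":0.06,"dy":0.0022,"dz":0,"rx":0,"ry":0,"rz":0,"grip":0.8},{"dx":0.08,"dy":0.003,"dz":0,"rx":0,"ry":0,"rz":0,"grip":0.8},{"dx":0.09,"dy":0.0034,"dz":0,"rx":0,"ry":0,"rz":0,"grip":0.8}]'; python3 -m creep '[{"dx":0.005,"dy":0,"dz":0,"rx":0,"ry":0,"rz":0,"grip":0.8},{"dx":0.01,"dy":0,"dz":0,"rx":0,"ry":0,"rz":0,"grip":0.8},{"dx":0.011,"dy":0,"dz":0,"rx":0,"ry":0,"rz":0,"grip":0.8},{"dx":0.011,"dy":0,"dz":0,"rx":0,"ry":0,"rz":0,"grip":0.8},{"dx":0.011,"dy":0,"dz":0,"rx":0,"ry":0,"rz":0,"grip":0.8}]'
```

```text
clock: 20.55
eef_pos: [535.1, -50.0, 15.2]
tool_rot: [3.141, 0.009, 0.037]
force: [-7.5, -0.9, 2.9]
width: 21.4
gripper_force: 62.3
clock: 21.18
eef_pos: [538.4, -49.9, 15.1]
tool_rot: [3.141, 0.01, 0.037]
force: [-8.0, -0.5, 3.1]
width: 21.2
gripper_force: 62.5
```

```bash
python3 -m creep '[{"dx":0.003,"dy":0,"dz":0.001,"rx":0,"ry":0,"rz":0,"grip":0.8},{"dx":0.006,"dy":0,"dz":0.001,"rx":0,"ry":0,"rz":0,"grip":0.8},{"dx":0.009,"dy":0,"dz":0.001,"rx":0,"ry":0,"rz":0,"grip":0.8},{"dx":0.012,"dy":0,"dz":0.001,"rx":0,"ry":0,"rz":0,"grip":0.8},{"dx":0.012,"dy":0,"dz":0.001,"rx":0,"ry":0,"rz":0,"grip":0.8}]'
python3 - <<'E'
from h import *
im,cal=snap("wrist","w8"); np.save("pics/c8.npy",cal["world_from_camera"])
h=cv2.cvtColor(im,cv2.COLOR_BGR2HSV);m=cv2.inRange(h,(120,80,30),(150,255,255))
n,l,s,c=cv2.connectedComponentsWithStats(m)
for i in range(1,n):
    if s[i,4]>40: x,y,w,hh,_=s[i];print(s[i],px2w("wrist",[(x,y),(x+w,y),(x+w/2,y+hh)],53,cal).round(1).tolist())
E
```

```text
clock: 21.8
eef_pos: [545.7, -49.6, 15.4]
tool_rot: [3.142, 0.006, 0.037]
force: [-5.1, 0.1, -3.3]
width: 21.2
gripper_force: 61.8
[ 120    0   74   56 3830] [[647.5, 7.8, 53.0], [648.3, -12.3, 53.0], [633.8, -1.2, 53.0]]
[ 288    0   61   78 4529] [[649.2, -37.8, 53.0], [649.9, -54.4, 53.0], [629.7, -46.9, 53.0]]
[633 448   7  17  67] [[503.6, -170.7, 53.0], [503.7, -173.3, 53.0], [495.6, -174.1, 53.0]]
```

```bash
python3 -m creep '[{"dx":-0.03,"dy":-0.0011,"dz":0,"rx":0,"ry":0,"rz":0,"grip":0.8},{"dx":-0.07,"dy":-0.0026,"dz":0,"rx":0,"ry":0,"rz":0,"grip":0.8},{"dx":-0.11,"dy":-0.004,"dz":0,"rx":0,"ry":0,"rz":0,"grip":0.8},{"dx":-0.15,"dy":-0.0055,"dz":0,"rx":0,"ry":0,"rz":0,"grip":0.8},{"dx":-0.17,"dy":-0.006,"dz":0,"rx":0,"ry":0,"rz":0,"grip":0.8}]'; python3 -m creep '[{"dx":-0.01,"dy":0,"dz":0.08,"rx":0,"ry":0,"rz":0,"grip":0.8},{"dx":-0.01,"dy":0,"dz":0.2,"rx":0,"ry":0,"rz":0,"grip":0.8},{"dx":-0.01,"dy":0.1,"dz":0.25,"rx":0,"ry":0,"rz":0,"grip":0.8},{"dx":0,"dy":0.22,"dz":0.25,"rx":0,"ry":0,"rz":0,"grip":0.8},{"dx":0,"dy":0.36,"dz":0.25,"rx":0,"ry":0,"rz":0,"grip":0.8}]'; python3 -m creep '[{"dx":0,"dy":0.12,"dz":0,"rx":0,"ry":0,"rz":0,"grip":0.8},{"dx":0.02,"dy":0.24,"dz":0,"rx":0,"ry":0,"rz":0,"grip":0.8},{"dx":0.06,"dy":0.36,"dz":0,"rx":0,"ry":0,"rz":0,"grip":0.8},{"dx":0.09,"dy":0.42,"dz":0,"rx":0,"ry":0,"rz":0,"grip":0.8},{"dx":0.09,"dy":0.42,"dz":0,"rx":0,"ry":0,"rz":0,"grip":0.8}]'
```

```text
clock: 22.48
eef_pos: [480.6, -51.8, 16.6]
tool_rot: [3.142, -0.001, 0.037]
force: [0.8, -0.2, -2.6]
width: 21.5
gripper_force: 61.7
clock: 23.1
eef_pos: [482.5, 93.2, 117.1]
tool_rot: [-3.141, -0.004, 0.035]
force: [0.9, 0.9, -2.4]
width: 21.6
gripper_force: 61.7
clock: 23.72
eef_pos: [517.6, 263.6, 116.3]
tool_rot: [-3.139, -0.002, 0.041]
force: [-0.7, -0.9, -1.9]
width: 21.1
gripper_force: 61.7
```

```bash
python3 -m creep '[{"dx":0,"dy":0.01,"dz":-0.08,"rx":0,"ry":0,"rz":0,"grip":0.8},{"dx":0,"dy":0.01,"dz":-0.16,"rx":0,"ry":0,"rz":0,"grip":0.8},{"dx":0,"dy":0.01,"dz":-0.22,"rx":0,"ry":0,"rz":0,"grip":0.8},{"dx":0,"dy":0.01,"dz":-0.24,"rx":0,"ry":0,"rz":0,"grip":0.8},{"dx":0,"dy":0.01,"dz":-0.243,"rx":0,"ry":0,"rz":0,"grip":0.8}]'; python3 -m creep '[{"dx":0,"dy":0,"dz":-0.002,"rx":0,"ry":0,"rz":0,"grip":0.8},{"dx":0,"dy":0,"dz":-0.004,"rx":0,"ry":0,"rz":0,"grip":0.8},{"dx":0,"dy":0,"dz":-0.004,"rx":0,"ry":0,"rz":0,"grip":0.8},{"dx":0,"dy":0,"dz":-0.004,"rx":0,"ry":0,"rz":0,"grip":0.8},{"dx":0,"dy":0,"dz":-0.004,"rx":0,"ry":0,"rz":0,"grip":0.8}]'
```

```text
clock: 24.35
eef_pos: [516.9, 263.5, 19.0]
tool_rot: [3.141, 0.0, 0.036]
force: [-0.1, -0.9, -2.8]
width: 21.3
gripper_force: 61.8
clock: 24.98
eef_pos: [517.1, 264.4, 17.9]
tool_rot: [-3.141, -0.001, 0.037]
force: [-0.8, 0.2, 3.6]
width: 21.2
gripper_force: 62.4
```

```bash
python3 -m creep '[{"dx":0,"dy":0,"dz":0,"rx":0,"ry":0,"rz":0,"grip":0.2},{"dx":0,"dy":0,"dz":0,"rx":0,"ry":0,"rz":0,"grip":-0.2},{"dx":0,"dy":0,"dz":0.01,"rx":0,"ry":0,"rz":0,"grip":-0.3},{"dx":0,"dy":0,"dz":0.1,"rx":0,"ry":0,"rz":0,"grip":-0.3},{"dx":0,"dy":0,"dz":0.25,"rx":0,"ry":0,"rz":0,"grip":-0.3}]'; python3 -m creep '[{"dx":0.03,"dy":-0.08,"dz":0.04,"rx":0,"ry":0,"rz":0,"grip":0.2},{"dx":0.09,"dy":-0.2,"dz":0.04,"rx":0,"ry":0,"rz":0,"grip":0.2},{"dx":0.15,"dy":-0.32,"dz":0.04,"rx":0,"ry":0,"rz":0,"grip":0.2},{"dx":0.21,"dy":-0.44,"dz":0.04,"rx":0,"ry":0,"rz":0,"grip":0.2},{"dx":0.27,"dy":-0.54,"dz":0.04,"rx":0,"ry":0,"rz":0,"grip":0.2}]'; python3 -m creep '[{"dx":0.05,"dy":-0.08,"dz":0,"rx":0,"ry":0,"rz":0,"grip":0.2},{"dx":0.06,"dy":-0.12,"dz":0,"rx":0,"ry":0,"rz":0,"grip":0.2},{"dx":0.06,"dy":-0.12,"dz":0,"rx":0,"ry":0,"rz":0,"grip":0.2},{"dx":0.06,"dy":-0.12,"dz":0,"rx":0,"ry":0,"rz":0,"grip":0.2},{"dx":0.06,"dy":-0.12,"dz":0,"rx":0,"ry":0,"rz":0,"grip":0.2}]'
python3 - <<'E'
from h import *
st();im,cal=snap("wrist","w9")
h=cv2.cvtColor(im,cv2.COLOR_BGR2HSV);m=cv2.inRange(h,(120,80,30),(150,255,255))
n,l,s,c=cv2.connectedComponentsWithStats(m)
for i in range(1,n):
    if s[i,4]>40: x,y,w,hh,_=s[i];print(s[i],px2w("wrist",[(x,y),(x+w,y),(x+w/2,y+hh)],53,cal).round(1).tolist())
cv2.imwrite("pics/k9.png",im[0:400,100:540])
E
```

```text
clock: 25.6
eef_pos: [515.3, 263.4, 116.9]
tool_rot: [3.14, 0.004, 0.037]
force: [1.4, 0.5, 0.8]
width: 55.4
gripper_force: 0.0
clock: 26.22
eef_pos: [625.4, 45.7, 133.7]
tool_rot: [3.141, -0.0, 0.036]
force: [0.2, 0.6, -0.5]
width: 34.1
gripper_force: 0.0
clock: 26.85
eef_pos: [648.3, 2.5, 133.5]
tool_rot: [-3.141, 0.0, 0.04]
force: [-0.5, -0.4, 0.5]
width: 34.3
gripper_force: 0.0
26.85 [648.3   2.5 133.5] [-3.141  0.     0.04 ] F [-0.5 -0.4  0.5] w 34.3 0.0
[ 379  203   33   71 2018] [[672.1, -33.6, 53.0], [672.9, -53.4, 53.0], [627.1, -47.8, 53.0]]
[ 307  206   28   64 1702] [[668.5, 9.4, 53.0], [669.2, -7.4, 53.0], [627.9, -0.8, 53.0]]
[ 580  300   60  159 5235] [[614.2, -167.8, 53.0], [615.8, -206.2, 53.0], [489.6, -217.7, 53.0]]
```

View pics/k9.png

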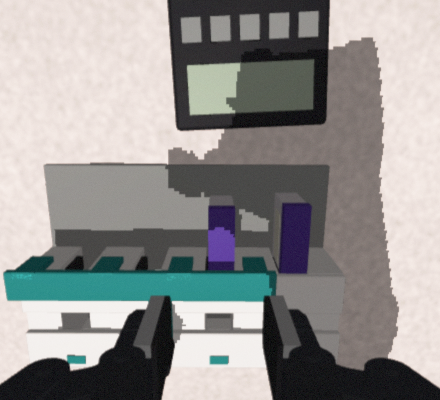

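```bash
python3 -m creep '[{"dx":0.005,"dy":0,"dz":-0.08,"rx":0,"ry":0,"rz":0,"grip":0.2},{"dx":0.005,"dy":0,"dz":-0.18,"rx":0,"ry":0,"rz":0,"grip":0.2},{"dx":0.005,"dy":0,"dz":-0.21,"rx":0,"ry":0,"rz":0,"grip":0.2},{"dx":0.005,"dy":0,"dz":-0.21,"rx":0,"ry":0,"rz":0,"grip":0.2},{"dx":0.005,"dy":0,"dz":-0.21,"rx":0,"ry":0,"rz":0,"grip":0.2}]'; python3 -c "from h import *;st()"
```

```text
clock: 27.52
eef_pos: [652.1, 0.4, 51.0]
tool_rot: [-3.142, -0.003, 0.038]
force: [0.2, 0.1, -0.8]
width: 34.3
gripper_force: 0.0
27.52 [6.521e+02 4.000e-01 5.100e+01] [-3.142e+00 -3.000e-03  3.800e-02] F [ 0.2  0.1 -0.8] w 34.3 0.0
```

```bash
python3 -m creep '[{"dx":0,"dy":0,"dz":-0.04,"rx":0,"ry":0,"rz":0,"grip":0.2},{"dx":0,"dy":0,"dz":-0.07,"rx":0,"ry":0,"rz":0,"grip":0.2},{"dx":0,"dy":0,"dz":-0.1,"rx":0,"ry":0,"rz":0,"grip":0.2},{"dx":0,"dy":0,"dz":-0.122,"rx":0,"ry":0,"rz":0,"grip":0.2},{"dx":0,"dy":0,"dz":-0.122,"rx":0,"ry":0,"rz":0,"grip":0.2}]'; python3 -m creep '[{"dx":0,"dy":0,"dz":0,"rx":0,"ry":0,"rz":0,"grip":0.8},{"dx":0,"dy":0,"dz":0,"rx":0,"ry":0,"rz":0,"grip":0.8},{"dx":0,"dy":0,"dz":0,"rx":0,"ry":0,"rz":0,"grip":0.8},{"dx":0,"dy":0,"dz":0,"rx":0,"ry":0,"rz":0,"grip":0.8},{"dx":0,"dy":0,"dz":0,"rx":0,"ry":0,"rz":0,"grip":0.8}]'
```

```text
clock: 28.15
eef_pos: [650.0, 0.2, -0.5]
tool_rot: [3.142, 0.002, 0.037]
force: [-1.8, -0.1, 0.6]
width: 34.1
gripper_force: 0.0
clock: 28.78
eef_pos: [651.2, 0.0, 1.0]
tool_rot: [3.141, -0.001, 0.037]
force: [-0.0, -0.2, 2.8]
width: 15.0
gripper_force: 58.9
```

```bash
python3 -m creep '[{"dx":0,"dy":0,"dz":0.005,"rx":0,"ry":0,"rz":0,"grip":0.8},{"dx":0.01,"dy":0.0004,"dz":0.005,"rx":0,"ry":0,"rz":0,"grip":0.8},{"dx":0.03,"dy":0.0011,"dz":0.006,"rx":0,"ry":0,"rz":0,"grip":0.8},{"dx":0.055,"dy":0.002,"dz":0.006,"rx":0,"ry":0,"rz":0,"grip":0.8},{"dx":0.08,"dy":0.003,"dz":0.006,"rx":0,"ry":0,"rz":0,"grip":0.8}]'; python3 -m creep '[{"dx":0.01,"dy":0,"dz":0,"rx":0,"ry":0,"rz":0,"grip":0.8},{"dx":0.01,"dy":0,"dz":0.06,"rx":0,"ry":0,"rz":0,"grip":0.8},{"dx":0.01,"dy":0,"dz":0.15,"rx":0,"ry":0,"rz":0,"grip":0.8},{"dx":0.01,"dy":0,"dz":0.25,"rx":0,"ry":0,"rz":0,"grip":0.8},{"dx":0,"dy":0,"dz":0.3,"rx":0,"ry":0,"rz":0,"grip":0.8}]'
python3 - <<'E'
from h import *
st();im,cal=snap("wrist","w10")
h=cv2.cvtColor(im,cv2.COLOR_BGR2HSV);m=cv2.inRange(h,(120,80,30),(150,255,255))
n,l,s,c=cv2.connectedComponentsWithStats(m)
for i in range(1,n):
    if s[i,4]>40: print(s[i])
x=ctrl.read_state()["eef_pos"];z=x[2]+52;print("exp cart-top px",w2px("wrist",[x+[0,0,52],x+[17,0,52],x+[-39,0,52]],cal).round())
E
```

```text
clock: 29.4
eef_pos: [685.5, 1.9, 3.6]
tool_rot: [-3.141, -0.004, 0.037]
force: [0.9, 0.0, -1.5]
width: 15.0
gripper_force: 58.8
clock: 30.02
eef_pos: [684.5, 1.6, 125.5]
tool_rot: [-3.141, -0.004, 0.037]
force: [-0.4, -0.4, -1.6]
width: 15.0
gripper_force: 58.8
30.02 [684.5   1.6 125.5] [-3.141 -0.004  0.037] F [-0.4 -0.4 -1.6] w 15.0 58.8
[ 375  262   32   71 1873]
[ 289  300   56  149 7284]
[ 587  347   53  120 3763]
exp cart-top px [[317. 364.]
 [319. 314.]
 [312. 466.]]
```

Run:
```python
from h import *
np.set_printoptions(precision=1,suppress=True)
cal=get_calibration("wrist");T=np.eye(4);T[:3]=[[5.39916743e-02,-9.55632844e-01,-2.89569970e-01,6.30056155e+02],[-9.98540798e-01,-5.19862978e-02,-1.46184905e-02,1.60574745e+01],[-1.08376098e-03,2.89936705e-01,-9.57045209e-01,4.92062665e+02]]
cal["world_from_camera"]=T
f=lambda l,z:px2w("wrist",[(480+x/2.8,130+y/2.8) for x,y in l],z,cal)
c=f([(188,82),(338,116),(178,528),(44,503)],19);print(c,c.mean(0))
print([np.linalg.norm(c[i]-c[(i+1)%4]) for i in range(4)])
for i,j in((3,0),(2,1)):
    d=c[j]-c[i];print("yaw",np.arctan2(d[1],d[0]))
# mid ribs top corners: left-far,right-far,right-near
r=f([(155,172),(304,203),(288,255),(144,224)],19);print("rib2",r.mean(0),r)
r=f([(123,280),(262,308),(246,357),(107,328)],19);print("rib3",r.mean(0))
r=f([(86,380),(224,407),(208,454),(72,428)],19);print("rib4",r.mean(0))
# same in the top view hull with z=19
print(px2w("top",[[414.2,314.4],[426.4,237],[452.8,241.1],[440.6,318.6]],17).mean(0))
```

```text
[[ 593.2 -242.2   19. ]
 [ 583.1 -305.    19. ]
 [ 398.5 -279.5   19. ]
 [ 407.4 -217.8   19. ]] [ 495.6 -261.1   19. ]
[np.float64(63.62199429157534), np.float64(186.3566048071053), np.float64(62.41606859609531), np.float64(187.36666992917637)]
yaw -0.13075841862579454
yaw -0.1371197928596028
rib2 [ 541.1 -267.9   19. ] [[ 556.7 -236.5   19. ]
 [ 547.3 -300.    19. ]
 [ 525.3 -298.7   19. ]
 [ 535.1 -236.4   19. ]]
rib3 [ 495.6 -261.8   19. ]
rib4 [ 450.3 -255.3   19. ]
[ 492.7 -262.9   17. ]
```

```bash
python3 -m creep '[{"dx":-0.02,"dy":-0.06,"dz":0.04,"rx":0,"ry":0,"rz":0.025,"grip":0.8},{"dx":-0.07,"dy":-0.16,"dz":0.06,"rx":0,"ry":0,"rz":0.05,"grip":0.8},{"dx":-0.12,"dy":-0.27,"dz":0.06,"rx":0,"ry":0,"rz":0.075,"grip":0.8},{"dx":-0.17,"dy":-0.38,"dz":0.06,"rx":0,"ry":0,"rz":0.1,"grip":0.8},{"dx":-0.22,"dy":-0.49,"dz":0.06,"rx":0,"ry":0,"rz":0.125,"grip":0.8}]'; python3 -c "
from h import *
s=st();print(s['qpos'].round(2))"
```

```text
clock: 30.7
eef_pos: [593.3, -195.7, 145.7]
tool_rot: [-3.14, 0.001, 0.828]
force: [1.3, -0.8, 0.3]
width: 15.2
gripper_force: 58.8
30.7 [ 593.3 -195.7  145.7] [-3.14e+00  1.00e-03  8.28e-01] F [ 1.3 -0.8  0.3] w 15.2 58.8
[ 0.48  0.68 -0.35  1.64  0.28  0.87 -0.72]
```

```bash
python3 -m creep '[{"dx":-0.03,"dy":-0.06,"dz":0,"rx":0,"ry":0,"rz":0.025,"grip":0.8},{"dx":-0.06,"dy":-0.12,"dz":0,"rx":0,"ry":0,"rz":0.05,"grip":0.8},{"dx":-0.072,"dy":-0.16,"dz":-0.06,"rx":0,"ry":0,"rz":0.075,"grip":0.8},{"dx":-0.072,"dy":-0.16,"dz":-0.12,"rx":0,"ry":0,"rz":0.0966,"grip":0.8},{"dx":-0.072,"dy":-0.16,"dz":-0.15,"rx":0,"ry":0,"rz":0.0966,"grip":0.8}]'
python3 - <<'E'
from h import *
import json
s=st();im,cal=snap("wrist","w11");np.save("pics/c11.npy",cal["world_from_camera"])
h=cv2.cvtColor(im,cv2.COLOR_BGR2HSV);m=cv2.inRange(h,(115,80,15),(150,255,255))
n,l,ss,c=cv2.connectedComponentsWithStats(m)
for i in range(1,n):
    if ss[i,4]>40: print(ss[i])
x=s["eef_pos"];yaw=s["tool_rot"][2];u=np.array([np.cos(yaw),np.sin(yaw),0])
print(w2px("wrist",[x+u*16+[0,0,52],x+u*16+[0,0,5]],cal).round(1))
# predicted rack corners
ry=-.136;X=np.array([np.cos(ry),np.sin(ry),0]);Y=np.array([-np.sin(ry),np.cos(ry),0]);o=np.array([494.6,-262.3,0])
for sx in(-95,95):
    print([w2px("wrist",[o+X*sx+Y*sy+[0,0,19]],cal).round()[0].tolist() for sy in(-32,32)])
for k in (-69,-23,23,69):
  print(k,[w2px("wrist",[o+X*(k+e)+Y*32+[0,0,19]],cal).round()[0].tolist() for e in(-11,11)])
E
```

```text
clock: 31.32
eef_pos: [564.3, -258.3, 84.5]
tool_rot: [-3.138, -0.002, 1.428]
force: [-0.0, 0.2, -0.8]
width: 15.3
gripper_force: 58.8
31.32 [ 564.3 -258.3   84.5] [-3.138e+00 -2.000e-03  1.428e+00] F [-0.   0.2 -0.8] w 15.3 58.8
[   33   209   329   107 29401]
[ 289  300   57  149 7306]
[[313.2 313.2]
 [314.5 260.6]]
[[49.0, 318.0], [28.0, 216.0]]
[[360.0, 316.0], [362.0, 214.0]]
-69 [[54.0, 216.0], [93.0, 216.0]]
-23 [[135.0, 215.0], [174.0, 215.0]]
23 [[216.0, 215.0], [255.0, 215.0]]
69 [[297.0, 214.0], [336.0, 214.0]]
```

Run:
```python
from h import *
from scipy.signal import find_peaks
im=cv2.imread("pics/w11.png");g=cv2.GaussianBlur(im,(3,1),0).sum(2).astype(float)
for r in (224,236):
    p=g[r-2:r+3].mean(0);d=np.gradient(p);k,_=find_peaks(abs(d),height=6,distance=4);k=k[(k>20)&(k<400)];print(r,[(int(i),round(d[i])) for i in k])
cal=get_calibration("wrist");cal["world_from_camera"]=np.load("pics/c11.npy")
ry=-.136;X=np.array([np.cos(ry),np.sin(ry),0]);Y=np.array([-np.sin(ry),np.cos(ry),0]);o=np.array([494.6,-262.3,0])
for sy in(26,18):
    print([w2px("wrist",[o+X*a+Y*sy+[0,0,19]],cal).round()[0].tolist() for k in(-69,-23,23,69) for a in(k-11,k+11)])
```

```text
224 [(33, -134), (58, -34), (74, 43), (99, 7), (137, -38), (149, 45), (179, 10), (217, -45), (225, 49), (258, 21), (296, -46), (300, 52), (335, -32), (349, -12), (354, -33), (362, 70)]
236 [(36, -126), (60, -34), (72, 12), (78, 44), (98, -7), (139, -39), (148, 12), (153, 44), (180, 11), (218, -44), (223, 13), (228, 47), (259, 20), (296, -44), (303, 49), (326, -43), (334, -10), (361, 72)]
[[56.0, 226.0], [94.0, 226.0], [136.0, 226.0], [175.0, 225.0], [217.0, 225.0], [255.0, 225.0], [297.0, 225.0], [336.0, 224.0]]
[[59.0, 239.0], [97.0, 239.0], [138.0, 239.0], [176.0, 239.0], [218.0, 239.0], [256.0, 238.0], [297.0, 238.0], [335.0, 238.0]]
```

```bash
python3 -m creep '[{"dx":0,"dy":0,"dz":-0.06,"rx":0,"ry":0,"rz":0,"grip":0.8},{"dx":0,"dy":0,"dz":-0.12,"rx":0,"ry":0,"rz":0,"grip":0.8},{"dx":0,"dy":0,"dz":-0.15,"rx":0,"ry":0,"rz":0,"grip":0.8},{"dx":0,"dy":0,"dz":-0.15,"rx":0,"ry":0,"rz":0,"grip":0.8},{"dx":0,"dy":0,"dz":-0.15,"rx":0,"ry":0,"rz":0,"grip":0.8}]'
python3 - <<'E'
from h import *
s=st();x=s["eef_pos"];y=s["tool_rot"][2];c=x-12*np.array([np.cos(y),np.sin(y),0])-[494.6,-262.3,0]
print("rack frame",c[0]*np.cos(.136)-c[1]*np.sin(.136),c[0]*np.sin(.136)+c[1]*np.cos(.136))
E
```

```text
clock: 32.0
eef_pos: [566.9, -258.6, 27.9]
tool_rot: [3.14, 0.0, 1.429]
force: [-0.4, 0.6, -0.0]
width: 15.1
gripper_force: 58.8
32.0 [ 566.9 -258.6   27.9] [3.14  0.    1.429] F [-0.4  0.6 -0. ] w 15.1 58.8
rack frame 71.0429317227629 1.4456032006079766
```

```bash
python3 -m creep '[{"dx":-0.005,"dy":0,"dz":0,"rx":0,"ry":0,"rz":0.001,"grip":0.8},{"dx":-0.005,"dy":0,"dz":0,"rx":0,"ry":0,"rz":0.001,"grip":0.8},{"dx":-0.005,"dy":0,"dz":-0.015,"rx":0,"ry":0,"rz":0.001,"grip":0.8},{"dx":-0.005,"dy":0,"dz":-0.03,"rx":0,"ry":0,"rz":0.001,"grip":0.8},{"dx":-0.005,"dy":0,"dz":-0.03,"rx":0,"ry":0,"rz":0.001,"grip":0.8}]'; python3 -m creep '[{"dx":0,"dy":0,"dz":-0.01,"rx":0,"ry":0,"rz":0,"grip":0.8},{"dx":0,"dy":0,"dz":-0.02,"rx":0,"ry":0,"rz":0,"grip":0.8},{"dx":0,"dy":0,"dz":-0.03,"rx":0,"ry":0,"rz":0,"grip":0.8},{"dx":0,"dy":0,"dz":-0.036,"rx":0,"ry":0,"rz":0,"grip":0.8},{"dx":0,"dy":0,"dz":-0.036,"rx":0,"ry":0,"rz":0,"grip":0.8}]'
```

```text
clock: 32.62
eef_pos: [563.4, -258.4, 14.1]
tool_rot: [-3.14, -0.0, 1.436]
force: [0.2, -0.1, 0.3]
width: 14.9
gripper_force: 58.8
clock: 33.25
eef_pos: [563.9, -258.5, 0.4]
tool_rot: [-3.141, -0.0, 1.436]
force: [-0.8, -0.4, -0.7]
width: 15.1
gripper_force: 58.8
```

```bash
python3 -m creep '[{"dx":0,"dy":0,"dz":-0.002,"rx":0,"ry":0,"rz":0,"grip":0.8},{"dx":0,"dy":0,"dz":-0.003,"rx":0,"ry":0,"rz":0,"grip":0.8},{"dx":0,"dy":0,"dz":-0.004,"rx":0,"ry":0,"rz":0,"grip":0.8},{"dx":0,"dy":0,"dz":-0.004,"rx":0,"ry":0,"rz":0,"grip":0.8},{"dx":0,"dy":0,"dz":-0.004,"rx":0,"ry":0,"rz":0,"grip":0.8}]'
```

```text
clock: 33.88
eef_pos: [564.2, -258.7, -0.1]
tool_rot: [3.141, 0.0, 1.436]
force: [-2.0, -0.6, 6.4]
width: 15.4
gripper_force: 59.9
```

```bash
python3 -m creep '[{"dx":0,"dy":0,"dz":0.002,"rx":0,"ry":0,"rz":0,"grip":0.2},{"dx":0,"dy":0,"dz":0.002,"rx":0,"ry":0,"rz":0,"grip":0.2},{"dx":0,"dy":0,"dz":0.05,"rx":0,"ry":0,"rz":0,"grip":0.2},{"dx":0,"dy":0,"dz":0.17,"rx":0,"ry":0,"rz":0,"grip":0.2},{"dx":0.02,"dy":0,"dz":0.32,"rx":0,"ry":0,"rz":-0.025,"grip":0.2}]'; python3 -m creep '[{"dx":0.04,"dy":0.1,"dz":0,"rx":0,"ry":0,"rz":-0.025,"grip":0.2},{"dx":0.08,"dy":0.2,"dz":0,"rx":0,"ry":0,"rz":-0.05,"grip":0.2},{"dx":0.12,"dy":0.3,"dz":0,"rx":0,"ry":0,"rz":-0.075,"grip":0.2},{"dx":0.16,"dy":0.4,"dz":0,"rx":0,"ry":0,"rz":-0.1,"grip":0.2},{"dx":0.207,"dy":0.5,"dz":0,"rx":0,"ry":0,"rz":-0.125,"grip":0.2}]'; python3 -c "
from h import *
st();im,cal=snap('top','t12')"
```

```text
clock: 34.5
eef_pos: [570.7, -258.6, 128.3]
tool_rot: [-3.139, -0.001, 1.275]
force: [0.3, -0.4, 0.2]
width: 33.9
gripper_force: 0.0
clock: 35.12
eef_pos: [655.4, -57.1, 128.4]
tool_rot: [3.141, -0.001, 0.489]
force: [0.1, 0.4, -0.0]
width: 34.6
gripper_force: 0.0
35.12 [655.4 -57.1 128.4] [ 3.141e+00 -1.000e-03  4.890e-01] F [ 0.1  0.4 -0. ] w 34.6 0.0
```

```bash
python3 -m creep '[{"dx":0,"dy":0.01,"dz":0,"rx":0,"ry":0,"rz":-0.025,"grip":0.2},{"dx":0,"dy":0.02,"dz":-0.03,"rx":0,"ry":0,"rz":-0.05,"grip":0.2},{"dx":0,"dy":0.028,"dz":-0.1,"rx":0,"ry":0,"rz":-0.072,"grip":0.2},{"dx":0,"dy":0.028,"dz":-0.18,"rx":0,"ry":0,"rz":-0.072,"grip":0.2},{"dx":0,"dy":0.028,"dz":-0.18,"rx":0,"ry":0,"rz":-0.072,"grip":0.2}]'
python3 - <<'E'
from h import *
s=st();im,cal=snap("wrist","w13")
h=cv2.cvtColor(im,cv2.COLOR_BGR2HSV);m=cv2.inRange(h,(115,80,15),(150,255,255))
n,l,ss,c=cv2.connectedComponentsWithStats(m)
for i in range(1,n):
    if ss[i,4]>100:
        x,y,w,hh,_=ss[i];print(ss[i],px2w("wrist",[(x,y+5),(x+w,y+5)],53,cal).round(1).tolist())
E
```

```text
clock: 35.8
eef_pos: [652.7, -47.0, 53.6]
tool_rot: [-3.141, 0.005, 0.042]
force: [0.1, 0.1, -0.1]
width: 34.2
gripper_force: 0.0
35.8 [652.7 -47.   53.6] [-3.141  0.005  0.042] F [ 0.1  0.1 -0.1] w 34.2 0.0
[ 295  246   39  100 3752] [[671.1, -37.0, 53.0], [671.9, -53.3, 53.0]]
[ 607  367   33   93 1440] [[618.7, -181.8, 53.0], [619.4, -196.9, 53.0]]
```

```bash
python3 -m creep '[{"dx":0.005,"dy":0.003,"dz":-0.04,"rx":0,"ry":0,"rz":0,"grip":0.2},{"dx":0.005,"dy":0.003,"dz":-0.08,"rx":0,"ry":0,"rz":0,"grip":0.2},{"dx":0.005,"dy":0.003,"dz":-0.11,"rx":0,"ry":0,"rz":0,"grip":0.2},{"dx":0.005,"dy":0.003,"dz":-0.13,"rx":0,"ry":0,"rz":0,"grip":0.2},{"dx":0.005,"dy":0.003,"dz":-0.13,"rx":0,"ry":0,"rz":0,"grip":0.2}]'; python3 -m creep '[{"dx":0,"dy":0,"dz":0,"rx":0,"ry":0,"rz":0,"grip":0.8},{"dx":0,"dy":0,"dz":0,"rx":0,"ry":0,"rz":0,"grip":0.8},{"dx":0,"dy":0,"dz":0,"rx":0,"ry":0,"rz":0,"grip":0.8},{"dx":0,"dy":0,"dz":0,"rx":0,"ry":0,"rz":0,"grip":0.8},{"dx":0,"dy":0,"dz":0,"rx":0,"ry":0,"rz":0,"grip":0.8}]'
```

```text
clock: 36.48
eef_pos: [656.2, -46.2, 2.1]
tool_rot: [-3.142, 0.001, 0.041]
force: [0.0, 0.2, -0.4]
width: 34.1
gripper_force: 0.0
clock: 37.1
eef_pos: [657.3, -45.8, 3.5]
tool_rot: [-3.141, -0.001, 0.041]
force: [-0.1, 1.9, 2.5]
width: 14.9
gripper_force: 59.6
```

```bash
python3 -m creep '[{"dx":0,"dy":0,"dz":0.005,"rx":0,"ry":0,"rz":0,"grip":0.8},{"dx":0.01,"dy":0.0004,"dz":0.005,"rx":0,"ry":0,"rz":0,"grip":0.8},{"dx":0.03,"dy":0.0011,"dz":0.006,"rx":0,"ry":0,"rz":0,"grip":0.8},{"dx":0.055,"dy":0.002,"dz":0.006,"rx":0,"ry":0,"rz":0,"grip":0.8},{"dx":0.08,"dy":0.003,"dz":0.006,"rx":0,"ry":0,"rz":0,"grip":0.8}]'; python3 -m creep '[{"dx":0.01,"dy":0,"dz":0,"rx":0,"ry":0,"rz":0,"grip":0.8},{"dx":0.01,"dy":0,"dz":0.06,"rx":0,"ry":0,"rz":0,"grip":0.8},{"dx":0.01,"dy":0,"dz":0.15,"rx":0,"ry":0,"rz":0,"grip":0.8},{"dx":0.01,"dy":0,"dz":0.25,"rx":0,"ry":0,"rz":0,"grip":0.8},{"dx":0,"dy":0,"dz":0.35,"rx":0,"ry":0,"rz":0,"grip":0.8}]'
python3 - <<'E'
from h import *
st();im,cal=snap("wrist","w14")
h=cv2.cvtColor(im,cv2.COLOR_BGR2HSV);m=cv2.inRange(h,(115,80,15),(150,255,255))
n,l,s,c=cv2.connectedComponentsWithStats(m)
for i in range(1,n):
    if s[i,4]>100: print(s[i])
E
```

```text
clock: 37.72
eef_pos: [689.8, -45.9, 5.5]
tool_rot: [3.14, -0.001, 0.041]
force: [0.4, 0.3, 0.0]
width: 14.5
gripper_force: 59.2
clock: 38.35
eef_pos: [689.1, -45.5, 146.8]
tool_rot: [3.141, -0.001, 0.041]
force: [1.0, 0.8, -0.5]
width: 15.0
gripper_force: 59.2
38.35 [689.1 -45.5 146.8] [ 3.141e+00 -1.000e-03  4.100e-02] F [ 1.   0.8 -0.5] w 15.0 59.2
[ 290  303   55  146 7005]
[ 527  336  113  102 5592]
```

```bash
python3 -m creep '[{"dx":-0.09,"dy":-0.09,"dz":0,"rx":0,"ry":0,"rz":0.022,"grip":0.8},{"dx":-0.18,"dy":-0.17,"dz":0,"rx":0,"ry":0,"rz":0.045,"grip":0.8},{"dx":-0.27,"dy":-0.25,"dz":0,"rx":0,"ry":0,"rz":0.067,"grip":0.8},{"dx":-0.36,"dy":-0.33,"dz":0,"rx":0,"ry":0,"rz":0.09,"grip":0.8},{"dx":-0.45,"dy":-0.42,"dz":0,"rx":0,"ry":0,"rz":0.112,"grip":0.8}]'; python3 -m creep '[{"dx":-0.05,"dy":-0.05,"dz":0,"rx":0,"ry":0,"rz":0.025,"grip":0.8},{"dx":-0.09,"dy":-0.09,"dz":0,"rx":0,"ry":0,"rz":0.05,"grip":0.8},{"dx":-0.09,"dy":-0.09,"dz":-0.05,"rx":0,"ry":0,"rz":0.075,"grip":0.8},{"dx":-0.09,"dy":-0.09,"dz":-0.1,"rx":0,"ry":0,"rz":0.1,"grip":0.8},{"dx":-0.09,"dy":-0.09,"dz":-0.15,"rx":0,"ry":0,"rz":0.11,"grip":0.8}]'
python3 - <<'E'
from h import *
from scipy.signal import find_peaks
s=st();x=s["eef_pos"];y=s["tool_rot"][2];c=x-13*np.array([np.cos(y),np.sin(y),0])-[494.6,-262.3,0]
print("rack frame",c[0]*np.cos(.136)-c[1]*np.sin(.136),c[0]*np.sin(.136)+c[1]*np.cos(.136))
im,cal=snap("wrist","w15");g=cv2.GaussianBlur(im,(3,1),0).sum(2).astype(float)
ry=-.136;X=np.array([np.cos(ry),np.sin(ry),0]);Y=np.array([-np.sin(ry),np.cos(ry),0]);o=np.array([494.6,-262.3,0])
for sy in(28,20):
    P=[w2px("wrist",[o+X*a+Y*sy+[0,0,19]],cal).round()[0].tolist() for k in(-69,-23,23,69) for a in(k-11,k+11)];print(P)
    r=int(np.median([p[1] for p in P]));p=g[r-2:r+3].mean(0);d=np.gradient(p);k,_=find_peaks(abs(d),height=6,distance=4);print(r,[(int(i),round(d[i])) for i in k])
E
```

```text
clock: 39.02
eef_pos: [507.8, -214.3, 145.6]
tool_rot: [3.141, -0.0, 0.75]
force: [-1.0, -1.1, -0.6]
width: 14.7
gripper_force: 59.3
clock: 39.65
eef_pos: [472.9, -249.9, 85.0]
tool_rot: [3.141, 0.0, 1.438]
force: [0.0, -0.8, -1.0]
width: 14.8
gripper_force: 59.3
39.65 [ 472.9 -249.9   85. ] [3.141 0.    1.438] F [ 0.  -0.8 -1. ] w 14.8 59.3
rack frame -23.115564572214762 -3.622658207662014
[[215.0, 214.0], [254.0, 214.0], [296.0, 214.0], [335.0, 214.0], [377.0, 214.0], [416.0, 214.0], [458.0, 214.0], [497.0, 214.0]]
214 [(25, 48), (29, 62), (191, -141), (215, -47), (224, 46), (257, 26), (295, -45), (299, 44), (334, -39), (375, -20), (381, -9), (388, -11), (392, 24), (411, -55), (416, 41), (457, 22), (489, -30), (497, 35), (521, 151), (581, -6), (600, -6)]
[[216.0, 227.0], [254.0, 227.0], [296.0, 227.0], [335.0, 228.0], [376.0, 228.0], [415.0, 228.0], [457.0, 228.0], [495.0, 228.0]]
228 [(46, 34), (50, 54), (57, 32), (126, -7), (192, -146), (216, -45), (221, 12), (226, 55), (255, -19), (295, -47), (301, 53), (334, -45), (341, -36), (348, -18), (374, -7), (410, -11), (417, 44), (442, -34), (455, 33), (459, 16), (477, -59), (485, 14), (519, 152)]
```

```bash
python3 -m creep '[{"dx":0.001,"dy":0.008,"dz":-0.06,"rx":0,"ry":0,"rz":0,"grip":0.8},{"dx":0.001,"dy":0.008,"dz":-0.12,"rx":0,"ry":0,"rz":0,"grip":0.8},{"dx":0.001,"dy":0.008,"dz":-0.14,"rx":0,"ry":0,"rz":0,"grip":0.8},{"dx":0.001,"dy":0.008,"dz":-0.14,"rx":0,"ry":0,"rz":0,"grip":0.8},{"dx":0.001,"dy":0.008,"dz":-0.14,"rx":0,"ry":0,"rz":0,"grip":0.8}]'
python3 - <<'E'
from h import *
s=st();x=s["eef_pos"];y=s["tool_rot"][2];c=x-13*np.array([np.cos(y),np.sin(y),0])-[494.6,-262.3,0]
print("rack frame",c[0]*np.cos(.136)-c[1]*np.sin(.136),c[0]*np.sin(.136)+c[1]*np.cos(.136))
E
```

```text
clock: 40.33
eef_pos: [473.9, -246.2, 30.3]
tool_rot: [3.14, 0.001, 1.436]
force: [-0.3, -0.1, -0.3]
width: 14.9
gripper_force: 59.2
40.33 [ 473.9 -246.2   30.3] [3.140e+00 1.000e-03 1.436e+00] F [-0.3 -0.1 -0.3] w 14.9 59.2
rack frame -22.66381501870409 0.1824304227693858
```

```bash
python3 -m creep '[{"dx":-0.0015,"dy":0,"dz":-0.01,"rx":0,"ry":0,"rz":0,"grip":0.8},{"dx":-0.0015,"dy":0,"dz":-0.025,"rx":0,"ry":0,"rz":0,"grip":0.8},{"dx":-0.0015,"dy":0,"dz":-0.04,"rx":0,"ry":0,"rz":0,"grip":0.8},{"dx":-0.0015,"dy":0,"dz":-0.055,"rx":0,"ry":0,"rz":0,"grip":0.8},{"dx":-0.0015,"dy":0,"dz":-0.066,"rx":0,"ry":0,"rz":0,"grip":0.8}]'; python3 -m creep '[{"dx":0,"dy":0,"dz":-0.002,"rx":0,"ry":0,"rz":0,"grip":0.8},{"dx":0,"dy":0,"dz":-0.004,"rx":0,"ry":0,"rz":0,"grip":0.8},{"dx":0,"dy":0,"dz":-0.006,"rx":0,"ry":0,"rz":0,"grip":0.8},{"dx":0,"dy":0,"dz":-0.006,"rx":0,"ry":0,"rz":0,"grip":0.8},{"dx":0,"dy":0,"dz":-0.006,"rx":0,"ry":0,"rz":0,"grip":0.8}]'
```

```text
clock: 40.95
eef_pos: [472.4, -245.7, 2.4]
tool_rot: [-3.141, -0.0, 1.436]
force: [-0.4, -0.2, 1.4]
width: 14.9
gripper_force: 59.6
clock: 41.58
eef_pos: [472.5, -245.8, 2.3]
tool_rot: [3.141, 0.001, 1.436]
force: [-4.5, 1.3, 19.1]
width: 15.2
gripper_force: 62.2
```

```bash
python3 -m creep '[{"dx":0,"dy":0,"dz":0.004,"rx":0,"ry":0,"rz":0,"grip":0.2},{"dx":0,"dy":0,"dz":0.004,"rx":0,"ry":0,"rz":0,"grip":0.2},{"dx":0,"dy":0,"dz":0.05,"rx":0,"ry":0,"rz":0,"grip":0.2},{"dx":0,"dy":0,"dz":0.17,"rx":0,"ry":0,"rz":0,"grip":0.2},{"dx":0,"dy":0,"dz":0.32,"rx":0,"ry":0,"rz":-0.025,"grip":0.2}]'; python3 -m creep '[{"dx":0.03,"dy":0.1,"dz":0,"rx":0,"ry":0,"rz":-0.025,"grip":0.2},{"dx":0.06,"dy":0.22,"dz":0,"rx":0,"ry":0,"rz":-0.05,"grip":0.2},{"dx":0.12,"dy":0.34,"dz":0,"rx":0,"ry":0,"rz":-0.075,"grip":0.2},{"dx":0.16,"dy":0.46,"dz":0,"rx":0,"ry":0,"rz":-0.1,"grip":0.2},{"dx":0.2,"dy":0.56,"dz":0,"rx":0,"ry":0,"rz":-0.125,"grip":-0.2}]'
python3 - <<'E'
from h import *
st();t,_=snap("top","t16");s,_=snap("side","s16");t=cv2.convertScaleAbs(t,alpha=1.5)
cv2.imwrite("pics/k16.png",cv2.hconcat([cv2.resize(t[180:320,170:470],(600,280)),]))
im=t
E
```

```text
clock: 42.2
eef_pos: [471.5, -245.5, 128.5]
tool_rot: [-3.138, -0.001, 1.275]
force: [0.4, -1.2, 0.1]
width: 34.5
gripper_force: 0.0
clock: 42.82
eef_pos: [552.9, -19.5, 128.2]
tool_rot: [-3.141, 0.0, 0.49]
force: [0.0, 0.8, -0.0]
width: 50.4
gripper_force: 0.0
42.83 [552.9 -19.5 128.2] [-3.141  0.     0.49 ] F [ 0.   0.8 -0. ] w 50.4 0.0
```

```bash
python3 -m creep '[{"dx":0.04,"dy":0.07,"dz":0,"rx":0,"ry":0,"rz":-0.025,"grip":-0.2},{"dx":0.08,"dy":0.138,"dz":0,"rx":0,"ry":0,"rz":-0.05,"grip":-0.2},{"dx":0.08,"dy":0.138,"dz":0,"rx":0,"ry":0,"rz":-0.072,"grip":-0.2},{"dx":0.08,"dy":0.138,"dz":-0.06,"rx":0,"ry":0,"rz":-0.072,"grip":-0.2},{"dx":0.08,"dy":0.138,"dz":-0.06,"rx":0,"ry":0,"rz":-0.072,"grip":-0.2}]'
python3 - <<'E'
from h import *
st();im,cal=snap("wrist","w17")
g=cv2.cvtColor(im,cv2.COLOR_BGR2GRAY);m=(g[225:340,270:375]<40).astype(np.uint8)
n,l,s,c=cv2.connectedComponentsWithStats(m)
for i in range(1,n):
    if s[i,4]>100: print(s[i]+[270,225,0,0,0],c[i]+[270,225])
E
```

```text
clock: 43.55
eef_pos: [582.7, 32.6, 102.8]
tool_rot: [3.141, 0.005, 0.041]
force: [0.4, -1.7, 0.4]
width: 51.2
gripper_force: 0.0
43.55 [582.7  32.6 102.8] [3.141 0.005 0.041] F [ 0.4 -1.7  0.4] w 51.2 0.0
[ 293  247   38   53 1593] [312.16886378 273.3383553 ]
```

```bash
python3 -m creep '[{"dx":0.005,"dy":0.005,"dz":-0.04,"rx":0,"ry":0,"rz":0,"grip":-0.2},{"dx":0.005,"dy":0.005,"dz":-0.08,"rx":0,"ry":0,"rz":0,"grip":-0.2},{"dx":0.005,"dy":0.005,"dz":-0.095,"rx":0,"ry":0,"rz":0,"grip":-0.2},{"dx":0.005,"dy":0.005,"dz":-0.095,"rx":0,"ry":0,"rz":0,"grip":0.8},{"dx":0.005,"dy":0.005,"dz":-0.095,"rx":0,"ry":0,"rz":0,"grip":0.8}]'; python3 -m creep '[{"dx":0,"dy":0,"dz":0.002,"rx":0,"ry":0,"rz":0,"grip":0.8},{"dx":0.0006,"dy":-0.015,"dz":0.002,"rx":0,"ry":0,"rz":0,"grip":0.8},{"dx":0.0011,"dy":-0.03,"dz":0.002,"rx":0,"ry":0,"rz":0,"grip":0.8},{"dx":0.0017,"dy":-0.045,"dz":0.002,"rx":0,"ry":0,"rz":0,"grip":0.8},{"dx":0.002,"dy":-0.056,"dz":0.002,"rx":0,"ry":0,"rz":0,"grip":0.8}]'; python3 -m creep '[{"dx":0,"dy":-0.004,"dz":0,"rx":0,"ry":0,"rz":0,"grip":0.8},{"dx":0,"dy":-0.006,"dz":0,"rx":0,"ry":0,"rz":0,"grip":0.8},{"dx":0,"dy":-0.008,"dz":0,"rx":0,"ry":0,"rz":0,"grip":0.8},{"dx":0,"dy":-0.008,"dz":0,"rx":0,"ry":0,"rz":0,"grip":0.8},{"dx":0,"dy":-0.008,"dz":0,"rx":0,"ry":0,"rz":0,"grip":0.8}]'
```

```text
clock: 44.22
eef_pos: [586.9, 35.0, 66.9]
tool_rot: [3.141, -0.0, 0.041]
force: [-0.9, -2.2, 5.8]
width: 16.1
gripper_force: 33.6
clock: 44.85
eef_pos: [587.6, 12.6, 67.2]
tool_rot: [-3.141, -0.0, 0.041]
force: [2.4, 2.8, -8.1]
width: 13.8
gripper_force: 58.6
clock: 45.48
eef_pos: [587.7, 10.9, 67.3]
tool_rot: [-3.141, -0.001, 0.042]
force: [3.7, 3.5, -10.2]
width: 14.1
gripper_force: 58.6
```

```bash
python3 -m creep '[{"dx":0,"dy":-0.003,"dz":0,"rx":0,"ry":0,"rz":0,"grip":0.8},{"dx":0,"dy":-0.005,"dz":0,"rx":0,"ry":0,"rz":0,"grip":0.8},{"dx":0,"dy":-0.006,"dz":0,"rx":0,"ry":0,"rz":0,"grip":0.8},{"dx":0,"dy":-0.006,"dz":0,"rx":0,"ry":0,"rz":0,"grip":0.8},{"dx":0,"dy":-0.006,"dz":0,"rx":0,"ry":0,"rz":0,"grip":0.8}]'
```

```text
clock: 46.1
eef_pos: [587.7, 10.9, 67.3]
tool_rot: [-3.138, -0.001, 0.043]
force: [3.5, 8.2, -11.0]
width: 14.4
gripper_force: 58.7
```

Stop reached. Release, rise, move clear and look at everything.

```bash
python3 -m creep '[{"dx":0,"dy":0.006,"dz":0,"rx":0,"ry":0,"rz":0,"grip":0.8},{"dx":0,"dy":0.006,"dz":0,"rx":0,"ry":0,"rz":0,"grip":-0.2},{"dx":0,"dy":0.006,"dz":0,"rx":0,"ry":0,"rz":0,"grip":-0.2},{"dx":0,"dy":0.006,"dz":0.1,"rx":0,"ry":0,"rz":0,"grip":-0.2},{"dx":-0.03,"dy":0.006,"dz":0.25,"rx":0,"ry":0,"rz":0,"grip":-0.2}]'; python3 -m creep '[{"dx":-0.05,"dy":0,"dz":0.1,"rx":0,"ry":0,"rz":0,"grip":-0.2},{"dx":-0.1,"dy":0,"dz":0.2,"rx":0,"ry":0,"rz":0,"grip":-0.2},{"dx":-0.15,"dy":0,"dz":0.3,"rx":0,"ry":0,"rz":0,"grip":-0.2},{"dx":-0.15,"dy":0,"dz":0.4,"rx":0,"ry":0,"rz":0,"grip":-0.2},{"dx":-0.15,"dy":0,"dz":0.4,"rx":0,"ry":0,"rz":0,"grip":-0.2}]'
python3 - <<'E'
from h import *
st();w,_=snap("wrist","w20");t,_=snap("top","t20");t=cv2.convertScaleAbs(t,alpha=1.5)
o=np.zeros((600,640,3),np.uint8);o[:330]=w[:330];o[330:600]=cv2.resize(t[180:315,160:480],(640,270),interpolation=2);cv2.imwrite("pics/final.png",o)
E
```

```text
clock: 46.72
eef_pos: [574.4, 8.6, 167.7]
tool_rot: [3.141, 0.003, 0.04]
force: [2.5, 0.7, 0.9]
width: 51.4
gripper_force: 0.0
clock: 47.35
eef_pos: [516.9, 9.0, 331.4]
tool_rot: [3.141, -0.007, 0.04]
force: [-0.0, -0.9, -0.2]
width: 51.1
gripper_force: 0.0
47.35 [516.9   9.  331.4] [ 3.141 -0.007  0.04 ] F [-0.  -0.9 -0.2] w 51.1 0.0
```

View pics/final.png

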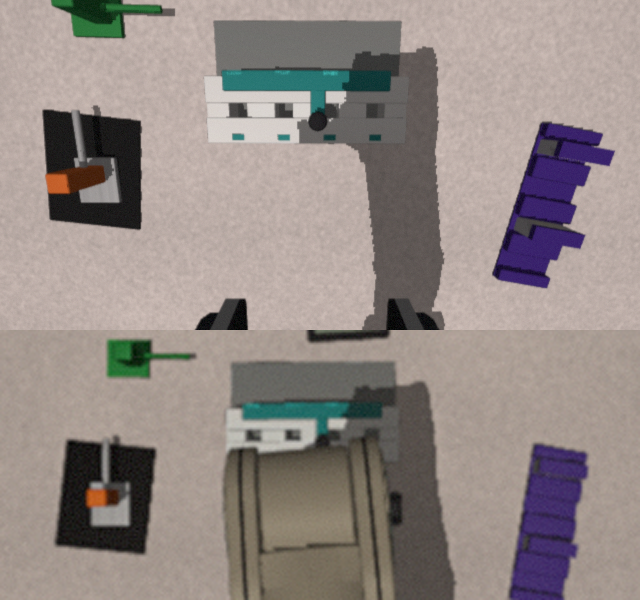

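Bays empty, bar back (knob at (318,121)), both cartridges in the rack, key upright on the mat with foot about (78–120,157–202). I'll check the numbers.

Run:
```python
from h import *
np.set_printoptions(precision=1,suppress=True)
cal=get_calibration("wrist")
f=px2w("wrist",[(80,158),(116,157),(120,201),(80,200)],12,cal);print(f.mean(0)+[8,0,0],f)
m=px2w("wrist",[(44,110),(140,121),(140,228),(50,219)],4,cal);print("mat",m.mean(0))
ry=-.136;X=np.array([np.cos(ry),np.sin(ry),0]);Y=np.array([-np.sin(ry),np.cos(ry),0]);o=np.array([494.6,-262.3,0])
for k in(69,-23): print(k,w2px("wrist",[o+X*(k+a)+Y*b+[0,0,52] for a in(-8,8) for b in(-28,28)],cal).round())
im=cv2.imread("pics/w20.png");g=cv2.resize(im[110:300,480:630],None,fx=4,fy=4)
for P in([[602,154]],[[575,235]]):print(px2w("wrist",P,52,cal))
print("bar knob",px2w("wrist",[(318,123)],98,cal))
```

```text
[513.4 259.1  12. ] [[528.8 278.   12. ]
 [531.6 237.1  12. ]
 [480.9 237.4  12. ]
 [480.2 283.9  12. ]]
mat [512.9 268.4   4. ]
69 [[612. 163.]
 [561. 153.]
 [618. 148.]
 [567. 138.]]
-23 [[581. 246.]
 [533. 237.]
 [586. 232.]
 [537. 223.]]
[[ 560.  -285.2   52. ]]
[[ 472.1 -276.3   52. ]]
bar knob [[580.   10.5  98. ]]
```

```bash
python3 -c "
from cell import ctrl
print(ctrl.finish_job())"
```

```text
the job is handed in; nothing more can be done
None
```

I handed the job in at about 47 s: both cartridges present (bays 1 and 2) stand in rack slots, the locking bar is back against its locked stop, and the key stands upright about 9 mm from the mat's centre. That is from my final pictures and measurements; the hand-in returned no verdict.

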